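# Mix a bottle by turning it over, stand it on the balance and start the settling timer

### The arm

A 6-joint arm with a two-finger parallel gripper is mounted at the origin on the work surface. World frame = base frame: x ahead of the robot, y to its left, z up, the work surface at z = 0. Lengths are in m, angles in rad, forces in N, time in s.
With the tool pointing down it reaches from about 0.35 to 0.85 m from the base axis. Payload 8.1 kg.
Tool frame: the origin (TCP) lies on the centre line of the jaws, within the pads' length; the fingertips stand robot.tips_ahead ahead of it and the grasp point (between the pads) lies 6 mm ahead of it (robot.tips_ahead is the distance from the TCP to the fingertips, in m); z points along the fingers, y is the line along which they close (so a half turn about z gives the same grasp; the last joint's range is limited). The gripper opens to 93 mm and grips with 3 to 60 N. Pads are 15 mm wide; open, the fingers measure 128 mm over their backs; the gripper's body (75 mm by 188 mm) begins 65 mm behind the grasp point.
Start: joints at [-1.203, 0.13, 1.488, -0, 1.523, -0.085], TCP at [0.263, -0.54, 0.244] pointing down, gripper open.
Joint ranges: [-2.96, 2.96], [-0.89, 2.26], [0.02, 2.5], [-1.34, 4.48], [0, 2.73], [-2.66, 2.66]. Speed limits (rad/s): [2.39, 2.39, 2.79, 3.14, 3.14, 3.14].

### API

Orientations are given as a rotation vector (axis times angle).
In Python, from plant import robot gives the robot as it stands.
- The arm moves only by the tool apply_moves, never from a script. Its arguments are lists of equal length, an entry for each row: "delta_pos": the shift along the tool's x, y, z in cm, a list of three; "twist": the turn about the tool's z in rad. A call has 1 to 8 rows; each row shifts and turns the commanded pose from where the row before left it, along the tool's axes as they then stand; what a row does not reach is not made up. A row lasts 1/8 s, in which the tool goes at most 62.5 mm and 10.7 degrees, less where a joint would pass 70% of its speed; a pose out of reach is approached as far as the arm can. A call with a gripper value outside its range is refused whole. "gripper" is the finger opening in cm, from 0 to 9.3, set as the call begins (left out, the last holds). The fingers move at their own pace and stop on an object; "squeeze" is the grip in N (left out, the last holds). Time passes only in rows, so rows that do not move let the fingers close. It gives the time, the measured TCP pose, the force, the opening and the grip force at its end, in the units of the state.
- robot.read_state(): the state, without advancing time (a new reading comes with each control period).
- robot.read_camera(name): name is "side" or "top"; returns a dict with "frame" (480x640x3 uint8, red, green, blue), "vertical_fov" (degrees; the focal length in pixels is half the picture's height over the tangent of half this angle, whatever the lens; pixels are square), "cx", "cy" (the principal point, pixels), "R" (3x3) and "t" (3): a world point X has camera coordinates R X + t. Camera axes: x right, y down, z forward; pixel columns grow to the right and rows downward; lengths in m; the calibration is good to about 2 mm. A picture is of the moment at which its call begins. There is no depth.
- robot.close_job(): hands the job in; it is judged then, once.
The state is a dict: "t": time; "q": joint angles; "dq": joint speeds; "joint_torque": joint torques, N m; "tool_pos": TCP position; "orientation": TCP orientation; "force": force on the tool from outside, world axes, zero at the start; "wrist_torque": the same for the moment, N m; "opening": finger opening in m; "gripper_force": force on a finger pad.
Only numpy, scipy, OpenCV 4.12 (cv2) and the standard library are available. Lean on these libraries where they do the work, as an engineer would, in place of code of your own. Each camera call takes 0.05 s, during which the arm holds its last target. There are 200 camera calls.

### The job

Take the taller of the two amber bottles from the slanted rest and, holding it in the air, turn it upside down with the cap pointing steeply downwards for a good second to mix it. Then bring it upright, stand it in the middle of the balance's pan, not letting go before it stands there, and only then start the settling timer by pressing its plunger down to the stop and letting it spring back. Leave the short bottle, the cream jar and the mortar where they are.

Things in the scene. Friction and masses are not known exactly. Their poses are not given: they have to be found in the camera images.
- tall_bottle: the bottle to mix: closed amber round bottle with label and white cap, 50 mm diameter, 140 mm tall (straight body to about 85 mm up, then narrower neck and cap), about 0.22 kg. Origin: centre of its underside; z axis towards the cap. At the start it leans 30 deg from upright in a lane of the rest, cap away from the robot
- short_bottle: bystander: the same kind of bottle, 50 mm diameter but 95 mm tall, in the other lane of the rest. Origin: centre of its underside, z towards its cap
- rest: fixed steel rest, base 170 x 200 mm, with two lanes at y = +65 and -65 mm that hold bottles leaning 30 deg to its +x. Lane: foot plate centred at x -35, z 30 mm; a 24 mm wide, 105 mm long spine under the leaning bottle; two cheeks beside its lowest 22 mm (62 mm over the outsides); open above, so bottles lift straight up. Origin: centre of the underside, z up
- balance: fixed grey top-loading balance, 250 x 190 mm, 54 mm high, with a dark display strip on its robot side (-x). On it a square steel pan 160 x 160 mm whose top is 68 mm above the bench. Origin: centre of its underside, z up
- pan (a point): centre of the pan's upper face; z up
- timer: fixed white box 95 x 85 x 40 mm with a small dark display on its robot side and a round steel plunger on top. Origin: centre of its underside, z up
- plunger_top (a point): centre of the upper face of the timer's plunger (36 mm diameter); it moves down with it
- plunger (a joint): plunger travel in m: 0 up, 0.010 fully down at its stop, which takes about 8 N; it springs back
- cream_jar: bystander: white plastic jar with a red lid, 64 mm diameter, 65 mm tall. Origin: centre of its underside
- mortar: bystander: white ceramic bowl, 140 mm diameter at the rim, 85 mm tall, heavy. Origin: centre of its underside
Things that resemble listed ones, but are neither listed nor needed, are in the scene too. Leave any green look-alike of the timer alone.

How it is judged:
On the way, in this order (a step that is already met when the one before it is completed fails the run):
1. the tall bottle is held upside down in the air by the gripper, its cap pointing steeply downwards (its axis over 126 deg from upright), for 0.8 s (angle between tall_bottle's own z axis and vertical above 2.2 rad and height (world z) of tall_bottle above 0.15 m and contact force between tall_bottle and the fingers above 0.5 N), for 0.8 s.
2. the tall bottle stands upright on the pan, within 35 mm of its middle, let go (angle between tall_bottle's own z axis and vertical below 0.09 rad and horizontal distance between tall_bottle and pan below 0.035 m and z of tall_bottle in the frame of pan below 0.005 m and contact force between tall_bottle and balance above 0.5 N and contact force between tall_bottle and the fingers below 0.05 N), for 0.3 s.
3. the timer's plunger is pressed down to its stop (over 8.5 of 10 mm) while the bottle stands on the pan (all of step 2 and value of joint plunger above 0.0085 m), for 0.1 s.
At the end, for the whole second after the job is handed in: The tall bottle stands upright (within 5 deg) and at rest on the balance's pan, within 35 mm of its middle and released; the plunger has sprung back up (within 2 mm); the short bottle, cream jar and mortar are within 30 mm of where they were (all of step 2 and linear speed of tall_bottle below 0.02 m/s and value of joint plunger below 0.002 m and distance of each of short_bottle, cream_jar, mortar from where it was at the start of the episode below 0.03 m); the robot touches nothing.
It fails at once if the timer is started (plunger over 5 mm down) while the tall bottle is not standing upright on the pan (value of joint plunger above 0.005 m and (angle between tall_bottle's own z axis and vertical above 0.09 rad or horizontal distance between tall_bottle and pan above 0.035 m)).
It fails at once if the tall bottle is let go while its underside is more than 20 mm above the pan (height (world z) of tall_bottle above 0.088 m and contact force between tall_bottle and the fingers below 0.05 N and distance of tall_bottle from where it was at the start of the episode above 0.06 m).
It fails at once if the short bottle, the cream jar or the mortar is moved more than 30 mm (distance of any of short_bottle, cream_jar, mortar from where it was at the start of the episode above 0.03 m).
It also fails if it takes over 72 s, if anything falls off the work surface, if the arm or the gripper's body presses on something with over 40 N, if the wrist force passes 120 N, or if a joint passes its speed limit or range.

## Working session

There is one attempt and no reset: what is moved stays moved. The work goes in short steps, Python scripts to look and compute and a tool call to move; the robot and the scene stay as the last step left them, time stands still between calls to the robot, and variables do not carry over. Pictures are saved under pics/ and viewed, at most 12 in all, crops included, and the job is handed in when it is done.

Besides the shell and the picture viewer there is one more tool, called after "Emit:" by a JSON object that holds its "method" and its "body". apply_moves: Moves the arm, as the interface text tells. Its arguments: {"type":"object","properties":{"delta_pos":{"type":"array"},"twist":{"type":"array"},"gripper":{"type":"number"},"squeeze":{"type":"number"}},"required":["delta_pos","twist"]}

```bash
ls; mkdir -p pics; python3 - <<'E'
from plant import robot
import cv2,numpy as np
s=robot.read_state();print(s,robot.tips_ahead)
for n in("side","top"):
    c=robot.read_camera(n);np.savez(f"{n}0.npz",**{k:v for k,v in c.items()})
    print(n,c["vertical_fov"],c["cx"],c["cy"],c["R"],c["t"])
    cv2.imwrite(f"pics/{n}0.png",c["frame"][:,:,::-1])
E
```

```text
pics
{'t': 0.0, 'q': array([-1.20341413e+00,  1.31160567e-01,  1.48926852e+00, -2.14978544e-05,
        1.52296465e+00, -8.54112529e-02]), 'dq': array([-0.00084775, -0.00048042, -0.00087966,  0.00084565,  0.00012497,
       -0.0009242 ]), 'joint_torque': array([-1.89327569e-03, -5.59835172e+01, -4.91766858e+01,  7.66878971e-02,
        3.50643753e-02, -1.63457521e-04]), 'tool_pos': array([ 0.26231086, -0.53905593,  0.24259365]), 'orientation': array([-3.05968888e+00, -7.04787966e-01,  4.30695465e-04]), 'force': array([-0.39299612, -1.12831347,  0.34030261]), 'wrist_torque': array([-0.05316777, -0.06500135, -0.08501108]), 'gripper_force': 0.0, 'opening': 0.09307024973856297} 0.025
side 56.87006184664605 327.69507668195223 238.28106669992738 [[-0.97121983 -0.23818067 -0.00141826]
 [-0.1875044   0.76822404 -0.61210615]
 [ 0.14688139 -0.5942237  -0.79077434]] [0.54119877 0.13180669 0.79587059]
top 49.53642336069194 317.852886825172 238.19325977565452 [[ 2.62085286e-03 -9.99913885e-01 -1.28589819e-02]
 [-9.91299899e-01 -9.05636529e-04 -1.31619490e-01]
 [ 1.31596510e-01  1.30920627e-02 -9.91216907e-01]] [-0.01495295  0.56112708  1.06923161]
```

View pics/side0.png

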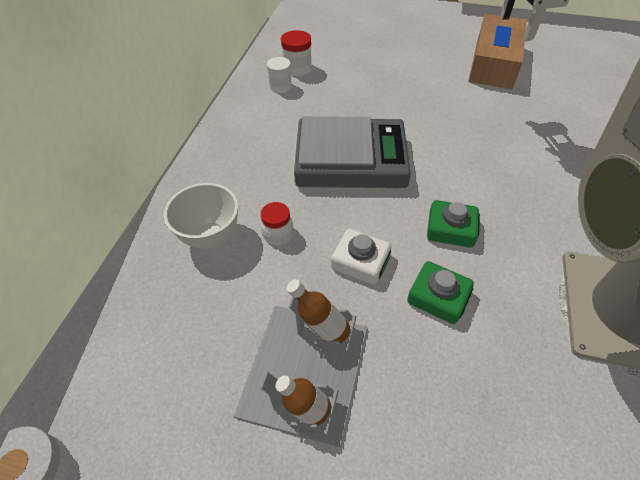

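View pics/top0.png

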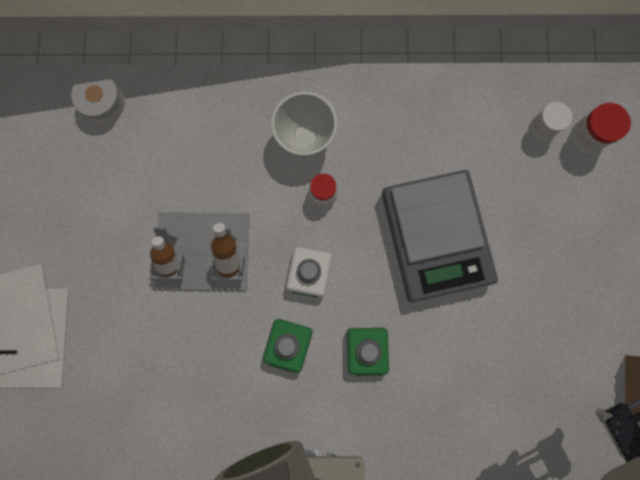

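Side view: the tall bottle is the one near (320,315), cap at (295,288). The white timer is at (362,250) and the pan at (337,140). Top view: tall bottle at (226,250), cap (220,230), timer plunger (310,271), pan centre (440,218) and the two green decoys at (287,346) and (368,352).

```bash
cat > h.py <<'E'
import numpy as np,cv2
def load(n,tag="0"): return dict(np.load(f"{n}{tag}.npz"))
def ray(c,p):
    f=240/np.tan(np.radians(float(c["vertical_fov"]))/2)
    d=c["R"].T@np.array([(p[0]-c["cx"])/f,(p[1]-c["cy"])/f,1.]); return -c["R"].T@c["t"],d/np.linalg.norm(d)
def plane(c,p,z):
    o,d=ray(c,p); return o+d*(z-o[2])/d[2]
def tri(c1,p1,c2,p2):
    (a,u),(b,v)=ray(c1,p1),ray(c2,p2)
    s=np.linalg.lstsq(np.c_[u,-v],b-a,rcond=None)[0]
    P,Q=a+s[0]*u,b+s[1]*v; return (P+Q)/2,np.linalg.norm(P-Q)
def blobs(c,lo,hi,roi,amin=40):
    x0,y0,x1,y1=roi; hsv=cv2.cvtColor(c["frame"][y0:y1,x0:x1],cv2.COLOR_RGB2HSV)
    m=cv2.inRange(hsv,np.array(lo),np.array(hi))
    cs,_=cv2.findContours(m,cv2.RETR_EXTERNAL,cv2.CHAIN_APPROX_NONE)
    return [(cv2.contourArea(k),k.reshape(-1,2)+[x0,y0]) for k in sorted(cs,key=cv2.contourArea,reverse=True) if cv2.contourArea(k)>amin]
E
python3 - <<'E'
from h import *
np.set_printoptions(precision=4,suppress=True)
S,T=load("side"),load("top")
def show(nm,c,lo,hi,roi,a=30):
    for ar,k in blobs(c,lo,hi,roi,a)[:3]:
        r=cv2.minAreaRect(k.astype(np.float32)); print(nm,ar,np.array(r[0]),np.array(r[1]),r[2],cv2.boxPoints(r).round(1).tolist())
show("capT",T,(0,0,175),(180,45,255),(205,215,245,245),20)
show("capS",S,(0,0,190),(180,45,255),(280,272,312,300),20)
show("amberT",T,(3,120,30),(20,255,255),(205,215,250,292))
show("amberS",S,(3,120,30),(20,255,255),(285,275,355,350))
show("timerT",T,(0,0,165),(180,40,255),(275,235,345,305))
show("plT",T,(0,0,60),(180,60,150),(294,258,322,286))
show("plS",S,(0,0,60),(180,60,170),(345,230,380,255))
for n,c,rois in(("T",T,[(150,205,255,297),(380,165,500,305)]),("S",S,[(290,110,412,190)])):
    for r in rois:
        show("grey"+n,c,(0,0,90),(180,60,150),r,400)
for z in (0.0,0.01):
    print("rest",z,[plane(T,p,z)[:2] for p in((160,212),(249,213),(247,292),(151,291))])
print("pan",[plane(T,p,.068)[:2] for p in((390,187),(467,172),(487,246),(405,263))])
print("panS",[plane(S,p,.068)[:2] for p in((303,118),(374,119),(372,166),(299,164))])
print("cap",tri(T,(220,230),S,(295,288)))
print("pl",tri(T,(310,271),S,(362,242)))
f=lambda c,a,s:cv2.resize(c["frame"][a[1]:a[3],a[0]:a[2],::-1],None,fx=s,fy=s,interpolation=cv2.INTER_CUBIC)
A=f(T,(145,200,345,300),4);B=f(S,(270,225,400,375),4)[:, :]
cv2.imwrite("pics/z1.png",A);cv2.imwrite("pics/z2.png",B)
E
```

```text
capS 103.0 [292.5 285. ] [ 9.1924 14.8492] 45.0 [[284.0, 287.0], [294.5, 276.5], [301.0, 283.0], [290.5, 293.5]]
amberT 378.0 [223.5597 247.0321] [21.6469 22.1258] 73.3007583618164 [[209.89999389648438, 239.8000030517578], [231.0, 233.5], [237.3000030517578, 254.1999969482422], [216.10000610351562, 260.6000061035156]]
amberS 817.5 [312.5379 306.3552] [34.4639 31.2251] 48.366458892822266 [[289.3999938964844, 303.79998779296875], [312.79998779296875, 283.1000061035156], [335.70001220703125, 308.8999938964844], [312.29998779296875, 329.6000061035156]]
amberS 86.0 [343.4269 333.6654] [ 8.6829 22.8035] 37.87498474121094 [[333.0, 340.0], [347.0, 322.0], [353.8999938964844, 327.29998779296875], [339.8999938964844, 345.29998779296875]]
plT 580.5 [308.  271.5] [27. 26.] 90.0 [[295.0, 258.0], [321.0, 258.0], [321.0, 285.0], [295.0, 285.0]]
plS 401.0 [362.5 244. ] [29. 20.] 0.0 [[348.0, 254.0], [348.0, 234.0], [377.0, 234.0], [377.0, 254.0]]
greyT 8015.0 [202.  250.5] [ 91. 104.] 90.0 [[150.0, 205.0], [254.0, 205.0], [254.0, 296.0], [150.0, 296.0]]
greyT 5590.0 [437.9706 216.3824] [77.3689 76.3
[... 494 characters left out ...]
4824219], [401.8999938964844, 108.0999984741211], [407.29998779296875, 171.39999389648438], [294.0, 181.0]]
rest 0.0 [array([0.6245, 0.3375]), array([0.6223, 0.1393]), array([0.448 , 0.1402]), array([0.4497, 0.3497])]
rest 0.01 [array([0.6226, 0.3342]), array([0.6204, 0.1378]), array([0.4477, 0.1387]), array([0.4494, 0.3463])]
pan [array([ 0.6651, -0.1649]), array([ 0.6972, -0.3264]), array([ 0.5412, -0.3618]), array([ 0.5059, -0.1931])]
panS [array([ 0.6927, -0.3119]), array([ 0.5319, -0.3472]), array([ 0.5082, -0.1908]), array([ 0.6587, -0.1604])]
cap (array([0.5641, 0.1744, 0.1393]), np.float64(0.0013561368878048925))
pl (array([0.4906, 0.0019, 0.056 ]), np.float64(0.0011162721944977068))
```

View pics/z1.png

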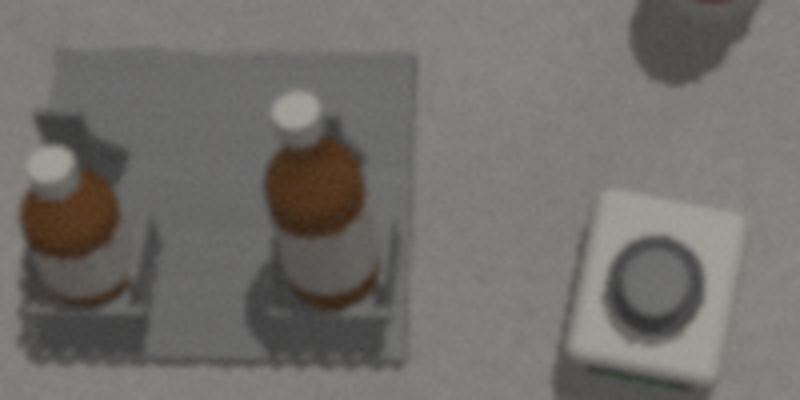

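View pics/z2.png

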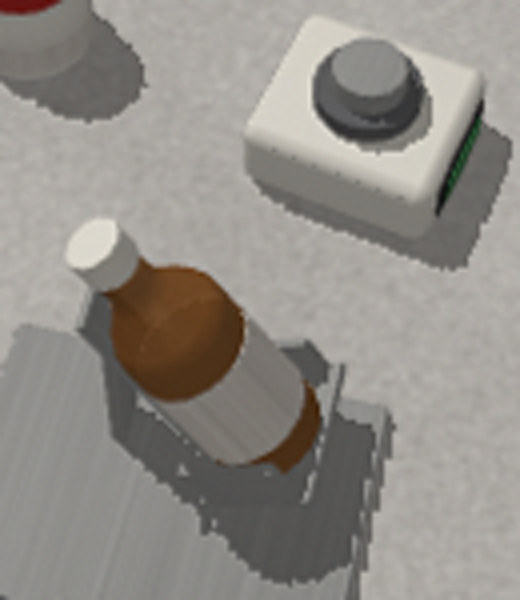

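The crops give refined points. In the top view the cap face centre is at (219.3,228) and the plunger face at (309.3,270.3). In the side view they are at (293.3,286.8) and (363,241.8). Next I refine positions and make a free-space move to see how the arm behaves at its reach limit.

```bash
python3 - <<'E'
from h import *
S,T=load("side"),load("top")
print("cap",tri(T,(219.25,228),S,(293.3,286.75)))
print("pl",tri(T,(309.25,270.25),S,(363,241.75)))
print("panmid",plane(T,(437.97,216.4),.068))
print("jar lid",tri(T,(323,187),S,(275,214)), "mortar",plane(T,(303,124),.085), "greens",plane(T,(287,346),.05),plane(T,(368,352),.05))
E
```

```text
cap (array([0.56685734, 0.17508452, 0.14313837]), np.float64(0.00023654680490369756))
pl (array([0.49025111, 0.00333297, 0.05924997]), np.float64(0.0021680084688766033))
panmid [ 0.60281247 -0.26313648  0.068     ]
jar lid (array([ 0.66840035, -0.02473835,  0.05666257]), np.float64(0.001138548301382454)) mortar [0.79613463 0.01716529 0.085     ] greens [0.3367838  0.04843766 0.05      ] [ 0.325357   -0.11703575  0.05      ]
```

Emit:
{"method": "apply_moves", "body": {"delta_pos": [[0,0,-5],[0,0,-5],[0,0,-5],[0,0,-5],[0,6,0],[0,6,0],[0,6,0],[0,6,0]], "twist": [0,0,0,0,0,0,0,0]}}

```text
t: 1.1
tool_pos: [0.3442, -0.7087, 0.443]
orientation: [3.053, 0.703, 0.003]
force: [0.1, -0.9, 0.3]
opening: 0.0927
gripper_force: 0.0
```

Emit:
{"method": "apply_moves", "body": {"delta_pos": [[0,6,0],[0,6,0],[0,6,0],[0,6,0]], "twist": [0,0,0,0]}}

```text
t: 1.6
tool_pos: [0.3863, -0.795, 0.3808]
orientation: [2.913, 0.671, 0.053]
force: [0.5, 0.4, 0.3]
opening: 0.0928
gripper_force: 0.0
```

```bash
python3 - <<'E'
from plant import robot
s=robot.read_state();print(s['q'].round(3),s['tool_pos'],s['orientation'],s['dq'].round(2))
E
```

```text
[-1.18   1.029  0.024  0.01   1.933 -0.058] [ 0.38625384 -0.79503719  0.38075589] [2.91279315 0.67087732 0.05257517] [ 0.    0.13 -0.01  0.02 -0.46  0.01]
```

Emit:
{"method": "apply_moves", "body": {"delta_pos": [[0,-6,0],[0,-6,0],[0,0,0]], "twist": [0,0,0]}}

```text
t: 1.98
tool_pos: [0.3641, -0.7508, 0.3774]
orientation: [2.922, 0.673, 0.051]
force: [0.9, 0.1, -0.5]
opening: 0.0926
gripper_force: 0.0
```

Emit:
{"method": "apply_moves", "body": {"delta_pos": [[0,0,0],[0,0,0],[0,0,0],[0,0,0],[0,0,0],[0,0,0],[0,0,0],[0,0,0]], "twist": [0.18,0.18,0.18,0.18,0.18,0.18,0.18,0.18]}}

```text
t: 2.98
tool_pos: [0.3658, -0.7552, 0.3838]
orientation: [2.675, -1.449, 0.198]
force: [-0.3, 0.4, -0.2]
opening: 0.0926
gripper_force: 0.0
```

```bash
cat > st.py <<'E'
from plant import robot
import numpy as np
from scipy.spatial.transform import Rotation as Ro
np.set_printoptions(precision=3,suppress=True)
s=robot.read_state();R=Ro.from_rotvec(s['orientation']).as_matrix()
if __name__=="__main__":
    print("t",s['t'],"q",s['q'],"pos",s['tool_pos'],"tilt",np.degrees(np.arccos(-R[2,2])),"op",s['opening'],s['gripper_force'],"F",s['force']);print(R)
E
python3 st.py
```

```text
t 2.975 q [-1.185  0.711  0.505  0.011  1.765  1.382] pos [ 0.366 -0.755  0.384] tilt 9.158822857048806 op 0.0925660220802499 0.0 F [-0.307  0.383 -0.169]
[[ 0.541 -0.838  0.07 ]
 [-0.826 -0.545 -0.143]
 [ 0.158  0.02  -0.987]]
```

Emit:
{"method": "apply_moves", "body": {"delta_pos": [[6,0,0],[6,0,0],[6,0,0],[6,0,0],[6,0,0],[6,0,0]], "twist": [0.11,0,0,0,0,0]}}

```text
t: 3.72
tool_pos: [0.4437, -0.8623, 0.3677]
orientation: [2.521, -1.446, 0.445]
force: [0.2, 0.1, -1.0]
opening: 0.093
gripper_force: 0.0
```

```bash
python3 st.py
```

```text
t 3.725 q [-1.154  1.068  0.022  0.016  1.687  1.463] pos [ 0.444 -0.862  0.368] tilt 20.870523133797178 op 0.09301876333091336 0.0 F [ 0.165  0.074 -0.958]
[[ 0.475 -0.865  0.159]
 [-0.805 -0.501 -0.319]
 [ 0.355  0.024 -0.934]]
```

Emit:
{"method": "apply_moves", "body": {"delta_pos": [[6,0,0],[6,0,0],[6,0,0],[6,0,0],[6,0,0],[6,0,0],[6,0,0],[6,0,0]], "twist": [0,0,0,0,0,0,0,0]}}

```text
t: 4.72
tool_pos: [0.5049, -0.9344, 0.4596]
orientation: [2.284, -1.307, 0.826]
force: [-0.5, -1.1, 0.2]
opening: 0.0928
gripper_force: 0.0
```

```bash
python3 st.py
```

```text
t 4.725 q [-1.132  1.034  0.022  0.024  1.37   1.483] pos [ 0.505 -0.934  0.46 ] tilt 41.01818764323601 op 0.09275739662778443 0.0 F [-0.456 -1.089  0.161]
[[ 0.394 -0.869  0.301]
 [-0.644 -0.494 -0.583]
 [ 0.655  0.036 -0.755]]
```

Emit:
{"method": "apply_moves", "body": {"delta_pos": [[-3.6,-3.7,-3.3],[-3.6,-3.7,-3.3],[-3.6,-3.7,-3.3],[-3.6,-3.7,-3.3],[-3.6,-3.7,-3.3],[-3.6,-3.7,-3.3],[-3.6,-3.7,-3.3],[-3.6,-3.7,-3.3]], "twist": [0,0,0,0,0,0,0,0]}}

```text
t: 5.72
tool_pos: [0.5681, -0.5057, 0.4703]
orientation: [2.281, -1.31, 0.833]
force: [0.9, 0.4, 0.7]
opening: 0.0927
gripper_force: 0.0
```

```bash
python3 st.py
```

```text
t 5.725 q [-0.669 -0.02   1.393 -0.306  1.113  1.987] pos [ 0.568 -0.506  0.47 ] tilt 41.22750577336972 op 0.09265202830805887 0.0 F [0.926 0.448 0.652]
[[ 0.39  -0.87   0.304]
 [-0.644 -0.493 -0.585]
 [ 0.658  0.032 -0.752]]
```

Emit:
{"method": "apply_moves", "body": {"delta_pos": [[0,0,0],[0,0,0],[0,0,0],[0,0,0],[0,0,0],[0,0,0],[0,0,0],[0,0,0]], "twist": [-0.18,-0.18,-0.18,-0.18,-0.18,-0.18,-0.18,-0.18]}}

```text
t: 6.72
tool_pos: [0.5682, -0.5077, 0.4702]
orientation: [2.389, 0.488, 0.25]
force: [-0.5, -0.5, -0.2]
opening: 0.0929
gripper_force: 0.0
```

```bash
python3 st.py; python3 -c "
from st import *
print(R.T@(np.array([.69,.40,.46])-s['tool_pos'])*100/15)"
```

```text
t 6.725 q [-0.672 -0.016  1.389 -0.304  1.113  0.538] pos [ 0.568 -0.508  0.47 ] tilt 41.20002314555587 op 0.09288728302416739 0.0 F [-0.483 -0.47  -0.218]
[[ 0.911  0.279  0.303]
 [ 0.409 -0.701 -0.585]
 [ 0.05   0.657 -0.752]]
[ 3.211 -4.058 -3.241]
```

Emit:
{"method": "apply_moves", "body": {"delta_pos": [[3.2,-4.1,-3.2],[3.2,-4.1,-3.2],[3.2,-4.1,-3.2],[3.2,-4.1,-3.2],[3.2,-4.1,-3.2],[3.2,-4.1,-3.2],[3.2,-4.1,-3.2],[3.2,-4.1,-3.2]], "twist": [0,0,0,0,0,0,0,0]}}

```text
t: 7.72
tool_pos: [0.6349, -0.0208, 0.4621]
orientation: [2.396, 0.481, 0.258]
force: [0.6, 0.5, 0.0]
opening: 0.0931
gripper_force: 0.0
```

Emit:
{"method": "apply_moves", "body": {"delta_pos": [[3.2,-4.1,-3.2],[3.2,-4.1,-3.2],[3.2,-4.1,-3.2],[3.2,-4.1,-3.2],[3.2,-4.1,-3.2],[3.2,-4.1,-3.2],[3.2,-4.1,-3.2]], "twist": [0,0,0,0,0,0,0]}}

```text
t: 8.6
tool_pos: [0.6914, 0.3711, 0.4573]
orientation: [2.395, 0.487, 0.258]
force: [1.3, 1.5, 1.9]
opening: 0.093
gripper_force: 0.0
```

```bash
python3 st.py; python3 -c "
from st import *
print(R.T@np.array([.866,.5,0])*6)"
```

```text
t 8.6 q [ 0.716  0.901  0.236 -0.797  2.04   1.523] pos [0.691 0.371 0.457] tilt 40.954154339892874 op 0.09299607550006207 0.0 F [1.291 1.476 1.905]
[[ 0.911  0.276  0.307]
 [ 0.409 -0.705 -0.579]
 [ 0.057  0.653 -0.755]]
[ 5.959 -0.681 -0.142]
```

Now push outward at azimuth 30° to turn the tilt toward +x.

Emit:
{"method": "apply_moves", "body": {"delta_pos": [[6,-0.7,0],[6,-0.7,0],[6,-0.7,0],[6,-0.7,0],[6,-0.7,0],[6,-0.7,0]], "twist": [0,0,0,0,0,0]}}

```text
t: 9.35
tool_pos: [0.8295, 0.4089, 0.3795]
orientation: [2.376, 0.589, 0.533]
force: [0.5, -0.1, -0.8]
opening: 0.0929
gripper_force: 0.0
```

```bash
python3 st.py; python3 -c "
from st import *
print(R.T@np.array([.866,.5,0])*6)"
```

```text
t 9.35 q [ 0.664  1.141  0.022 -0.769  1.762  1.51 ] pos [0.83  0.409 0.379] tilt 43.70903599214614 op 0.09294724943944839 0.0 F [ 0.484 -0.066 -0.789]
[[ 0.818  0.276  0.504]
 [ 0.529 -0.705 -0.473]
 [ 0.225  0.653 -0.723]]
[ 5.839 -0.679  1.2  ]
```

Emit:
{"method": "apply_moves", "body": {"delta_pos": [[5.8,-1.5,0],[5.8,-1.5,0],[5.8,-1.5,0],[5.8,-1.5,0],[5.8,-1.5,0],[5.8,-1.5,0],[5.8,-1.5,0],[5.8,-1.5,0]], "twist": [0,0,0,0,0,0,0,0]}}

```text
t: 10.35
tool_pos: [0.8921, 0.5403, 0.3514]
orientation: [2.324, 0.749, 0.947]
force: [-0.7, -0.1, 0.1]
opening: 0.0931
gripper_force: 0.0
```

```bash
python3 st.py
```

```text
t 10.35 q [ 0.726  1.214  0.022 -0.759  1.407  1.603] pos [0.892 0.54  0.351] tilt 51.501901425528125 op 0.09314633014325058 0.0 F [-0.669 -0.08   0.112]
[[ 0.603  0.293  0.742]
 [ 0.654 -0.714 -0.25 ]
 [ 0.456  0.636 -0.622]]
```

Emit:
{"method": "apply_moves", "body": {"delta_pos": [[4.5,-3.9,-0.7],[4.5,-3.9,-0.7],[4.5,-3.9,-0.7],[4.5,-3.9,-0.7],[4.5,-3.9,-0.7],[4.5,-3.9,-0.7],[4.5,-3.9,-0.7],[4.5,-3.9,-0.7]], "twist": [0,0,0,0,0,0,0,0]}}

```text
t: 11.35
tool_pos: [0.7579, 0.782, 0.3125]
orientation: [2.279, 0.908, 1.278]
force: [-0.2, -0.0, 0.0]
opening: 0.093
gripper_force: 0.0
```

```bash
python3 st.py
```

```text
t 11.35 q [ 0.988  1.298  0.023 -0.862  1.245  1.836] pos [0.758 0.782 0.313] tilt 58.79671557294036 op 0.09303566052602315 0.0 F [-0.212 -0.014  0.02 ]
[[ 0.38   0.353  0.855]
 [ 0.692 -0.722 -0.009]
 [ 0.614  0.595 -0.518]]
```

```bash
cat > kin.py <<'E'
import numpy as np
from scipy.optimize import least_squares
from scipy.spatial.transform import Rotation as Ro
D=np.array([[.1312,1.4893,1.523,.5995,.2426],[1.029,.024,1.933,.884,.3808],[.711,.505,1.765,.839,.384],[1.068,.022,1.687,.970,.3677],[1.034,.022,1.37,1.0622,.4596]])
A=[];b=[]
for q2,q3,q5,r,z in D:
    s=np.cumsum([q2,q3,q5]); A+=[[1,0,*np.sin(s)],[0,1,*np.cos(s)]]; b+=[r,z]
P,res,_,_=np.linalg.lstsq(np.array(A),b,rcond=None)
a,h,L1,L2,L3=P
Y=lambda t:Ro.from_euler('y',t); Z=lambda t:Ro.from_euler('z',t)
def fk(q):
    r=Z(q[0]); p=r.apply([a,0,0])+[0,0,h]
    r=r*Y(q[1]); p=p+r.apply([0,0,L1]); r=r*Y(q[2])*Z(q[3]); p=p+r.apply([0,0,L2])
    r=r*Y(q[4])*Z(q[5]); return p+r.apply([0,0,L3]),r
lo=np.array([-2.96,-.89,.02,-1.34,0,-2.66]);hi=np.array([2.96,2.26,2.5,4.48,2.73,2.66])
def ik(p,d,q0):
    f=lambda q:np.r_[(fk(q)[0]-p)*5,fk(q)[1].as_matrix()[:,2]-d]
    s=least_squares(f,np.clip(q0,lo+.001,hi-.001),bounds=(lo,hi)); return s.x,np.linalg.norm(s.fun)
E
python3 - <<'E'
from kin import *; from st import s,R
print(P,res); p,r=fk(s['q']); print(p,s['tool_pos']); print(r.as_matrix()@Ro.from_euler('z',0).as_matrix())
d=np.array([.855,-.009,-.518]);q=s['q']
for X in ([.56,.45,.35],[.45,.176,.25],[.40,.176,.163],[.43,.176,.145],[.46,.176,.127],[.525,.175,.085]):
    q,e=ik(np.array(X),d,q); print(X,q,e)
E
```

```text
[-0.06   0.219  0.416  0.608  0.359] [0.]
[0.819 0.773 0.295] [0.758 0.782 0.313]
[[-0.353  0.38   0.855]
 [ 0.722  0.692 -0.009]
 [-0.595  0.614 -0.518]]
[0.56, 0.45, 0.35] [ 1.062 -0.051  1.783 -1.035  1.062  0.86 ] 0.0002850406240890755
[0.45, 0.176, 0.25] [ 0.9   -0.84   2.5   -0.951  0.982  2.66 ] 0.022010036363548983
[0.4, 0.176, 0.163] [ 1.099 -0.659  2.5   -0.984  1.177  2.66 ] 0.19056567952713985
[0.43, 0.176, 0.145] [ 0.997 -0.596  2.5   -1.02   1.049 -2.66 ] 0.1759570220700199
[0.46, 0.176, 0.127] [ 0.902 -0.531  2.5   -1.076  0.922  2.66 ] 0.15209496496030284
[0.525, 0.175, 0.085] [ 0.712 -0.369  2.5   -1.322  0.649  2.66 ] 0.06995447736659072
```

```bash
python3 - <<'E'
s=open('kin.py').read()
i=s.index("D=np"); j=s.index("Y=lambda"); k=s.index("lo=np")
new='''D=np.array([[-1.2034,.1312,1.4893,0,1.523,-.085,.2623,-.5391,.2426],[-1.18,1.029,.024,.01,1.933,-.058,.3863,-.795,.3808],[-1.185,.711,.505,.011,1.765,1.382,.3658,-.7552,.3838],
[-1.154,1.068,.022,.016,1.687,1.463,.4437,-.8623,.3677],[-1.132,1.034,.022,.024,1.37,1.483,.5049,-.9344,.4596],[-.672,-.016,1.389,-.304,1.113,.538,.5682,-.5077,.4702],
[.664,1.141,.022,-.769,1.762,1.51,.8295,.4089,.3795],[.726,1.214,.022,-.759,1.407,1.603,.8921,.5403,.3514],[.988,1.298,.023,-.862,1.245,1.836,.7579,.782,.3125]])
Y=lambda t:Ro.from_euler('y',t); Z=lambda t:Ro.from_euler('z',t)
def fk(q,P=None):
    a,h,L1,e,L2,L3=PP if P is None else P
    r=Z(q[0]); p=r.apply([a,0,0])+[0,0,h]
    r=r*Y(q[1]); p=p+r.apply([0,0,L1]); r=r*Y(q[2]); p=p+r.apply([e,0,L2]); r=r*Z(q[3])
    r=r*Y(q[4])*Z(q[5]); return p+r.apply([0,0,L3]),r
_f=least_squares(lambda P:np.concatenate([fk(d[:6],P)[0]-d[6:] for d in D]),[0,.3,.4,0,.4,.2]); PP=_f.x
'''
open('kin.py','w').write(s[:i]+new+s[k:])
E
python3 - <<'E'
from kin import *; from st import s,R
print(PP,np.abs(_f.fun).max() if 0 else np.abs(__import__('kin')._f.fun).max())
q=np.array([.3,.2,2,-.3,.8,1.5])
for th in (60,50,45,40,30,20,0):
    t=np.radians(th); d=np.array([np.sin(t),0,-np.cos(t)])
    for X in ([.525,.175,.085],[.47,.175,.13]):
        best=min((ik(np.array(X),d,q0) for q0 in (q,[.3,-.3,2.3,0,.8,0],[.3,-.3,2.3,-1,.8,0],[.3,-.6,2.4,3,.8,0])),key=lambda v:v[1]); print(th,X,best[0],round(best[1],4))
E
```

```text
[0.041 0.327 0.351 0.1   0.529 0.296] 0.05413494705846439
60 [0.525, 0.175, 0.085] [ 0.577 -0.073  2.424  4.394  0.521 -1.763] 0.0
60 [0.47, 0.175, 0.13] [ 0.729 -0.367  2.5   -1.34   0.684  1.496] 0.1088
50 [0.525, 0.175, 0.085] [ 0.531 -0.167  2.381 -1.275  0.417  0.283] 0.0
50 [0.47, 0.175, 0.13] [ 0.635 -0.505  2.5   -0.918  0.626 -2.66 ] 0.0408
45 [0.525, 0.175, 0.085] [ 0.506 -0.184  2.344 -0.952  0.434 -0.311] 0.0
45 [0.47, 0.175, 0.13] [ 0.591 -0.548  2.493 -0.727  0.635  0.698] 0.0
40 [0.525, 0.175, 0.085] [ 0.482 -0.182  2.298 -0.692  0.486  0.109] 0.0
40 [0.47, 0.175, 0.13] [ 0.559 -0.52   2.439 -0.568  0.687  0.122] 0.0
30 [0.525, 0.175, 0.085] [ 0.435 -0.139  2.189 -0.36   0.641 -0.608] 0.0
30 [0.47, 0.175, 0.13] [ 0.498 -0.431  2.317 -0.334  0.815  0.024] 0.0
20 [0.525, 0.175, 0.085] [ 0.392 -0.057  2.063 -0.18   0.819  0.393] 0.0
20 [0.47, 0.175, 0.13] [ 0.443 -0.315  2.186 -0.18   0.96  -0.784] 0.0
0 [0.525, 0.175, 0.085] [0.322 0.171 1.784 0.    1.186 0.798] 0.0
0 [0.47, 0.175, 0.13] [ 0.356 -0.045  1.914 -0.     1.273  0.188] 0.0
```

```bash
python3 - <<'E'
import kin; from kin import *
print((kin._f.fun.reshape(-1,3)*1000).round(0))
for d in D: print(fk(d[:6])[1].as_rotvec().round(3))
for e in range(len(D)):
    Dk=np.delete(D,e,0)
    f=least_squares(lambda P:np.concatenate([fk(d[:6],P)[0]-d[6:] for d in Dk]),[0,.3,.4,0,.4,.2]); print(e,f.x.round(3),abs(f.fun).max().round(4))
E
```

```text
[[-43. -30.  10.]
 [-42. -33.   9.]
 [-44. -29.   7.]
 [-47. -22.   8.]
 [-54. -10.  -3.]
 [-29. -23. -10.]
 [ 17.  -3.  -3.]
 [  2. -15.  -7.]
 [ -1. -20. -11.]]
[-1.666e+00 -2.662e+00 -2.000e-03]
[ 1.594  2.55  -0.125]
[2.859 0.849 0.039]
[2.685 0.728 0.1  ]
[2.349 0.638 0.189]
[ 1.365  2.065 -0.453]
[ 1.233  2.045 -0.201]
[1.025 2.    0.161]
[0.849 1.977 0.466]
0 [0.103 0.279 0.349 0.038 0.493 0.289] 0.057
1 [0.04  0.347 0.347 0.121 0.529 0.292] 0.0525
2 [0.041 0.326 0.351 0.101 0.531 0.294] 0.0538
3 [0.036 0.329 0.35  0.103 0.534 0.295] 0.0542
4 [0.041 0.309 0.352 0.086 0.532 0.293] 0.0489
5 [0.028 0.325 0.355 0.102 0.537 0.299] 0.054
6 [0.037 0.325 0.354 0.098 0.532 0.3  ] 0.0529
7 [0.039 0.329 0.351 0.099 0.529 0.3  ] 0.054
8 [0.048 0.351 0.342 0.119 0.518 0.295] 0.0544
```

```bash
sed -i 's/a,h,L1,e,L2,L3=PP/a,h,L1,e,L2,L3,w=PP/; s/p=r.apply(\[a,0,0\])/p=r.apply([a,w,0])/; s/\[0,.3,.4,0,.4,.2\])/[0,.3,.4,0,.4,.2,.05])/' kin.py
sed -i "s/Y(q\[4\])\*Z(q\[5\])/Y(q[4])*Z(q[5]-np.pi\/2)/" kin.py
python3 - <<'E'
import kin; from kin import *
np.set_printoptions(precision=3,suppress=True)
print(PP,abs(kin._f.fun).max()); print(fk(D[0][:6])[1].as_rotvec())
q=np.array([.3,.2,2,-.3,.8,1.5])
for th in (60,50,45,40,35):
    t=np.radians(th); d=np.array([np.sin(t),0,-np.cos(t)])
    for X in ([.525,.175,.085],[.47,.175,.13],[.525,.175,.2],[.6,-.263,.14],[.75,.2,.35]):
        best=min((ik(np.array(X),d,q0) for q0 in (q,[.3,-.3,2.3,0,.8,0],[.3,-.3,2.3,-1,.8,0],[.3,-.6,2.4,3,.8,0])),key=lambda v:v[1]); print(th,X,best[0],round(best[1],4))
E
```

```text
[0.001 0.319 0.369 0.062 0.553 0.353 0.051] 0.0005361209385567056
[ 0.705 -3.061 -0.003]
60 [0.525, 0.175, 0.085] [ 0.543 -0.181  2.5    4.48   0.524  2.638] 0.0677
60 [0.47, 0.175, 0.13] [ 0.734 -0.388  2.5   -1.275  0.762  2.66 ] 0.184
60 [0.525, 0.175, 0.2] [ 0.521 -0.605  2.5   -1.032  0.557  1.005] 0.0576
60 [0.6, -0.263, 0.14] [-0.859 -0.065  2.254  1.45   0.721 -0.552] 0.0
60 [0.75, 0.2, 0.35] [ 0.317 -0.133  1.881 -0.661  0.456  0.778] 0.0
50 [0.525, 0.175, 0.085] [ 0.435 -0.344  2.495 -1.117  0.368 -0.448] 0.0
50 [0.47, 0.175, 0.13] [ 0.576 -0.558  2.5   -0.806  0.673  2.66 ] 0.1035
50 [0.525, 0.175, 0.2] [ 0.435 -0.635  2.442 -0.609  0.6    0.823] 0.0
50 [0.6, -0.263, 0.14] [-0.795 -0.102  2.172  1.059  0.678  0.67 ] 0.0
50 [0.75, 0.2, 0.35] [ 0.296 -0.077  1.736 -0.37   0.666  1.035] 0.0
45 [0.525, 0.175, 0.085] [ 0.408 -0.345  2.443 -0.779  0.411  1.29 ] 0.0
45 [0.47, 0.175, 0.13] [ 0.508 -0.608  2.5   -0.613  0.67  -1.33 ] 0.0503
45 [0.525, 0.175, 0.2] [ 0.408 -0.593  2.373 -0.467  0.673  0.429] 0.0
45 [0.6, -0.263, 0.14] [-0.76  -0.098  2.119  0.868  0.693  0.45 ] 0.0
45 [0.75, 0.2, 0.35] [ 0.285 -0.036  1.654 -0.287  0.779 -0.116] 0.0
40 [0.525, 0.175, 0.085] [ 0.382 -0.327  2.384 -0.541  0.483 -0.826] 0.0
40 [0.47, 0.175, 0.13] [ 0.452 -0.632  2.491 -0.457  0.688 -1.401] 0.0
40 [0.525, 0.175, 0.2] [ 0.382 -0.541  2.301 -0.358  0.752  0.311] 0.0
40 [0.6, -0.263, 0.14] [-0.726 -0.08   2.06   0.695  0.729 -1.403] 0.0
40 [0.75, 0.2, 0.35] [ 0.273  0.014  1.567 -0.225  0.893 -0.391] 0.0
35 [0.525, 0.175, 0.085] [ 0.357 -0.294  2.319 -0.381  0.569  0.179] 0.0
35 [0.47, 0.175, 0.13] [ 0.418 -0.573  2.42  -0.346  0.756 -0.123] 0.0
35 [0.525, 0.175, 0.2] [ 0.357 -0.481  2.227 -0.274  0.834  1.398] 0.0
35 [0.6, -0.263, 0.14] [-0.692 -0.052  1.995  0.546  0.783  0.292] 0.0
35 [0.75, 0.2, 0.35] [ 0.262  0.071  1.475 -0.177  1.009  2.585] 0.0
```

```bash
cat >> kin.py <<'E'
def ikf(p,Rm,q0,w=.2):
    f=lambda q:np.r_[fk(q)[0]-p,(Ro.from_matrix(Rm).inv()*fk(q)[1]).as_rotvec()*w]
    s=least_squares(f,np.clip(q0,lo+.001,hi-.001),bounds=(lo,hi)); return s.x,np.linalg.norm(s.fun)
E
python3 - <<'E'
from kin import *; from st import s,R
q=s['q']; p0=s['tool_pos']; X=np.array([.57,.25,.36])
for k in np.linspace(0,1,6):
    q,e=ikf(p0+k*(X-p0),R,q); print(q,round(e,5))
print(R.T@(X-p0)*100)
R2=R@Z(.764).as_matrix(); print(R2); q,e=ikf(X,R2,q+[0,0,0,0,0,.76]); print(q,e)
# place poses
for th in (65,70,75):
    t=np.radians(th); d=np.array([np.sin(t),0,-np.cos(t)]); u=np.array([np.cos(t),0,np.sin(t)])
    Rm=np.c_[u,np.cross(d,u),d]
    for X in ([.6,-.263,.135],[.6,-.263,.25],[.8,0.,.4]):
      for sg in (1,-1):
        print(th,X,*min((ikf(np.array(X),Rm@np.diag([sg,sg,1]),q0) for q0 in ([-.8,0,2.2,1.2,.7,sg*1.5-1],[-.8,0,2.2,1.2,.7,-sg*1],[0,0,1.8,0,.5,sg*1.5])),key=lambda v:v[1]))
E
```

```text
[ 0.988  1.299  0.02  -0.862  1.245 -1.306] 2e-05
[ 0.954  0.731  0.889 -0.958  1.033 -1.069] 0.0
[ 0.909  0.412  1.307 -1.001  0.941 -1.   ] 0.0
[ 0.847  0.119  1.635 -1.008  0.87  -1.004] 0.0
[ 0.757 -0.184  1.913 -0.962  0.81  -1.097] 0.0
[ 0.617 -0.519  2.153 -0.815  0.762 -1.326] 0.0
[-41.017  34.608 -18.044]
[[ 0.518 -0.008  0.855]
 [-0.    -1.    -0.009]
 [ 0.855  0.005 -0.518]]
[ 0.617 -0.519  2.153 -0.815  0.762 -0.562] 1.4358414848861567e-10
65 [0.6, -0.263, 0.135] [-0.887 -0.006  2.278  1.637  0.781  2.571] 4.4917914958789865e-10
65 [0.6, -0.263, 0.135] [-0.887 -0.006  2.278  1.637  0.781 -0.571] 1.29279989107045e-14
65 [0.6, -0.263, 0.25] [-0.908 -0.226  2.314  1.601  0.832  2.66 ] 0.028194475963794128
65 [0.6, -0.263, 0.25] [-0.887 -0.286  2.259  1.341  0.806 -0.153] 1.269398148112072e-15
65 [0.8, 0.0, 0.4] [-0.107 -0.172  1.873  0.31   0.322 -1.911] 4.21992376628215e-14
65 [0.8, 0.0, 0.4] [-0.107 -0.172  1.873  0.31   0.322  1.231] 7.803548329864344e-13
70 [0.6, -0.263, 0.135] [-0.911  0.056  2.291  1.783  0.863  2.407] 2.316037005399077e-13
70 [0.6, -0.263, 0.135] [-0.
[... 236 characters left out ...]
-13
70 [0.8, 0.0, 0.4] [-0.109 -0.183  1.936  0.55   0.198 -2.15 ] 3.268932309532158e-14
70 [0.8, 0.0, 0.4] [-0.109 -0.183  1.936  0.55   0.198  0.992] 5.322851601248577e-12
75 [0.6, -0.263, 0.135] [-0.931  0.135  2.292  1.901  0.96   2.267] 2.2205324890809176e-11
75 [0.6, -0.263, 0.135] [-0.931  0.135  2.292  1.901  0.96  -0.874] 4.84929788886765e-11
75 [0.6, -0.263, 0.25] [-0.931 -0.208  2.322  1.669  0.893  2.651] 1.295237607863773e-09
75 [0.6, -0.263, 0.25] [-0.931 -0.208  2.322  1.669  0.893 -0.49 ] 8.193508579141892e-13
75 [0.8, 0.0, 0.4] [-0.104 -0.184  1.981  1.064  0.105 -2.66 ] 0.003484435153405384
75 [0.8, 0.0, 0.4] [-0.112 -0.182  1.991  1.338  0.111  0.205] 6.229365225050435e-10
```

Emit:
{"method": "apply_moves", "body": {"delta_pos": [[-4.1,3.5,-1.8],[-4.1,3.5,-1.8],[-4.1,3.5,-1.8],[-4.1,3.5,-1.8],[-4.1,3.5,-1.8],[-4.1,3.5,-1.8],[-4.1,3.5,-1.8],[-4.1,3.5,-1.8]], "twist": [0,0,0,0,0,0,0,0]}}

```text
t: 12.35
tool_pos: [0.64, 0.4289, 0.3549]
orientation: [2.274, 0.901, 1.281]
force: [0.7, -0.1, 1.1]
opening: 0.0928
gripper_force: 0.0
```

```bash
sed -i "s/q\[5\]-np.pi/q[5]+np.pi/" kin.py
python3 st.py; python3 - <<'E'
from kin import *
from st import s
print(fk(s['q'])[0])
for th,X in ((40,[.525,.175,.2]),(40,[.525,.175,.09]),(70,[.75,.2,.4]),(70,[.8,-.1,.4]),(75,[.8,-.1,.4]),(70,[.7,-.2,.3]),(70,[.6,-.263,.14])):
    t=np.radians(th); d=np.array([np.sin(t),0,-np.cos(t)]); u=np.array([np.cos(t),0,np.sin(t)])
    Rm=np.c_[u,np.cross(d,u),d]
    for sg in (1,-1):
        print(th,X,sg,*min((ikf(np.array(X),Rm@np.diag([sg,sg,1]),[q1,0,2,q4,.6,q6]) for q1 in(.4,-.8) for q4 in (-.8,.8) for q6 in (-2,0,2)),key=lambda v:v[1]))
E
```

```text
t 12.35 q [ 0.816  0.031  1.704 -0.995  0.859  2.103] pos [0.64  0.429 0.355] tilt 59.1123635874487 op 0.09282599198475092 0.0 F [ 0.736 -0.087  1.122]
[[ 0.38   0.346  0.858]
 [ 0.69  -0.723 -0.014]
 [ 0.616  0.598 -0.513]]
[0.64  0.429 0.355]
40 [0.525, 0.175, 0.2] 1 [ 0.382 -0.541  2.301 -0.358  0.752  2.136] 1.6785901221504672e-13
40 [0.525, 0.175, 0.2] -1 [ 0.382 -0.541  2.301 -0.358  0.752 -1.006] 8.836855715420978e-15
40 [0.525, 0.175, 0.09] 1 [ 0.382 -0.339  2.383 -0.528  0.496  2.343] 2.4674203432708077e-14
40 [0.525, 0.175, 0.09] -1 [ 0.382 -0.339  2.383 -0.528  0.496 -0.798] 1.1830645347802687e-13
70 [0.75, 0.2, 0.4] 1 [ 0.33  -0.2    1.945 -1.003  0.362  2.66 ] 0.0020157946342586786
70 [0.75, 0.2, 0.4] -1 [ 0.335 -0.197  1.948 -1.049  0.364 -0.433] 1.1779717422927595e-14
70 [0.8, -0.1, 0.4] 1 [-0.317 -0.153  1.909  1.042  0.346  0.445] 5.669275904726454e-16
70 [0.8, -0.1, 0.4] -1 [-0.314 -0.153  1.905  1.006  0.345 -2.66 ] 0.001477860666359054
75 [0.8, -0.1, 0.4] 1 [-0.323 -0.15   1.963  1.466  0.314  0.024] 2.2900015156877576e-15
75 [0.8, -0.1, 0.4] -1 [-0.288 -0.164  1.927  1.026  0.275 -2.66 ] 0.015849934446166048
70 [0.7, -0.2, 0.3] 1 [-0.619 -0.209  2.153  1.498  0.579 -0.153] 1.3260079192930075e-15
70 [0.7, -0.2, 0.3] -1 [-0.609 -0.181  2.205  1.803  0.574  2.66 ] 0.021120832994437743
70 [0.6, -0.263, 0.14] 1 [-0.911  0.041  2.293  1.771  0.86  -0.717] 2.41134460391278e-14
70 [0.6, -0.263, 0.14] -1 [-0.911  0.041  2.293  1.771  0.86   2.424] 5.611153327799739e-13
```

Emit:
{"method": "apply_moves", "body": {"delta_pos": [[-4.4,3.3,-0.8],[-4.4,3.3,-0.8],[-4.4,3.3,-0.8],[-4.4,3.3,-0.8],[-4.4,3.3,-0.8],[-4.4,3.3,-0.8],[-4.4,3.3,-0.8]], "twist": [0,0,0,0,0,0,0]}}

```text
t: 13.22
tool_pos: [0.5663, 0.0641, 0.3323]
orientation: [2.278, 0.901, 1.271]
force: [0.4, -0.1, -0.5]
opening: 0.0934
gripper_force: 0.0
```

```bash
python3 st.py
```

```text
t 13.225 q [ 0.072 -0.887  2.412 -0.142  0.598  0.962] pos [0.566 0.064 0.332] tilt 58.739625292234585 op 0.09335823709126177 0.0 F [ 0.369 -0.055 -0.519]
[[ 0.386  0.348  0.855]
 [ 0.691 -0.722 -0.018]
 [ 0.611  0.598 -0.519]]
```

Emit:
{"method": "apply_moves", "body": {"delta_pos": [[0,0,0],[0,0,0],[0,0,0],[0,0,0],[0,0,0],[-3.1,0,-5.1],[-3.1,0,-5.1],[-3.1,0,-5.1]], "twist": [0.17,0.17,0.17,0.17,0.08,0,0,0]}}

```text
t: 14.22
tool_pos: [0.5048, 0.1367, 0.2819]
orientation: [2.681, -0.069, 1.475]
force: [-0.6, 1.5, -0.4]
opening: 0.0933
gripper_force: 0.0
```

```bash
python3 st.py
```

```text
t 14.225 q [ 0.49  -0.893  2.496 -0.752  0.774  2.453] pos [0.505 0.137 0.282] tilt 57.766149926271105 op 0.09334684072303755 0.0 F [-0.612  1.5   -0.357]
[[ 0.536 -0.078  0.841]
 [-0.001 -0.996 -0.092]
 [ 0.844  0.049 -0.533]]
```

```bash
python3 - <<'E'
from kin import *
np.set_printoptions(precision=3,suppress=True)
def Rm(th,az,sg=1):
    t=np.radians(th); d=np.array([np.sin(t),0,-np.cos(t)]); u=np.array([np.cos(t),0,np.sin(t)])
    return Ro.from_euler('z',az,degrees=True).as_matrix()@np.c_[u,np.cross(d,u),d]@np.diag([sg,sg,1])
def best(X,M): return min((ikf(np.array(X),M,[q1,-.2,2.2,q4,.6,q6]) for q1 in(.4,-.8) for q4 in (-.8,.8,1.8) for q6 in (-2,0,2)),key=lambda v:v[1])
for th,az,X in [(t,a,x) for t in (57,54,51,48) for a in(0,-6) for x in([.532,.175,.097],[.532,.175,.2])]+[(85,0,[.6,-.263,.145]),(85,0,[.6,-.263,.22]),(80,0,[.6,-.263,.145]),(80,-6,[.6,-.263,.22])]:
    q,e=best(X,Rm(th,az)); print(th,az,X,q,round(e,4))
E
```

```text
57 0 [0.532, 0.175, 0.097] [ 0.497 -0.215  2.5    4.48   0.458 -2.611] 0.0156
57 0 [0.532, 0.175, 0.2] [ 0.466 -0.631  2.5   -0.886  0.512  2.66 ] 0.0025
57 -6 [0.532, 0.175, 0.097] [ 0.539 -0.191  2.5    4.48   0.541 -2.525] 0.0159
57 -6 [0.532, 0.175, 0.2] [ 0.477 -0.612  2.463 -0.839  0.578  2.66 ] 0.0146
54 0 [0.532, 0.175, 0.097] [ 0.371 -0.407  2.5   -0.885  0.313  2.66 ] 0.0176
54 0 [0.532, 0.175, 0.2] [ 0.447 -0.632  2.477 -0.759  0.533  2.53 ] 0.0
54 -6 [0.532, 0.175, 0.097] [ 0.515 -0.198  2.5    4.48   0.501 -2.538] 0.0245
54 -6 [0.532, 0.175, 0.2] [ 0.492 -0.575  2.426 -0.817  0.622  2.66 ] 0.0079
51 0 [0.532, 0.175, 0.097] [ 0.384 -0.396  2.487 -0.87   0.341  2.66 ] 0.0098
51 0 [0.532, 0.175, 0.2] [ 0.431 -0.615  2.439 -0.644  0.572  2.415] 0.0
51 -6 [0.532, 0.175, 0.097] [ 0.405 -0.374  2.442 -0.802  0.426  2.66 ] 0.022
51 -6 [0.532, 0.175, 0.2] [ 0.504 -0.54   2.39  -0.795  0.664  2.66 ] 0.0012
48 0 [0.532, 0.175, 0.097] [ 0.404 -0.368  2.457 -0.849  0.388  2.66 ] 0.0023
48 0 [0.532, 0.175, 0.2] [ 0.415 -0.594  2.399 -0.547  0.615  2.319] 0.0
48 -6 [0.532, 0.175, 0.097] [ 0.422 -0.346  2.411 -0.78   0.47   2.66 ] 0.0145
48 -6 [0.532, 0.175, 0.2] [ 0.489 -0.523  2.355 -0.706  0.695  2.575] 0.0
85 0 [0.6, -0.263, 0.145] [-0.955  0.293  2.269  2.061  1.172 -1.064] 0.0
85 0 [0.6, -0.263, 0.22] [-0.955  0.035  2.327  1.975  1.086 -0.865] 0.0
80 0 [0.6, -0.263, 0.145] [-0.946  0.192  2.29   1.983  1.058 -0.964] 0.0
80 -6 [0.6, -0.263, 0.22] [-0.878 -0.126  2.398  2.008  0.862 -0.791] 0.0
```

```bash
cat > sim.py <<'E'
from kin import *
def push(q,dv,n,w,world=True):
    """n rows of a world shift; the commanded pose is re-based on the reached one"""
    for _ in range(n):
        p,r=fk(q); q,e=ikf(p+np.array(dv),r.as_matrix(),q,w)
    return q
def tell(q):
    p,r=fk(q);d=r.as_matrix()[:,2];return p,"tilt %.1f az %.1f"%(np.degrees(np.arccos(-d[2])),np.degrees(np.arctan2(d[1],d[0]))),q
E
python3 - <<'E'
from sim import *
np.set_printoptions(precision=3,suppress=True)
q0=np.array([-1.154,1.068,.022,.016,1.687,1.463])
for w in (.1,.2,.4,.8):
    q=q0
    for _ in range(8):
        p,r=fk(q); q,e=ikf(p+r.apply([.06,0,0]),r.as_matrix(),q,w)
    print(w,*tell(q),"real: .505,-.934,.460 tilt41")
from st import s
R=s['orientation'];R=Ro.from_rotvec(R)
for w in (.1,.2,.4):
  for z in (.2,.15):
    d=R.as_matrix()[:,2]; az=np.arctan2(d[1],d[0])
    x=.64; y=.051+x*np.tan(az)
    q,e=ikf(np.array([x,y,z]),R.as_matrix(),np.array([az,-.3,2.3,0,.6,1.6])); print(w,z,e,*tell(q))
    for n in range(3): q=push(q,[-.05*np.cos(az),-.05*np.sin(az),0],1 if n==0 else 2,w); print("   ",*tell(q))
E
```

```text
0.1 [ 0.571 -1.052  0.704] tilt 91.1 az -61.9 [-1.131  1.069  0.02   0.112  0.465  1.419] real: .505,-.934,.460 tilt41
0.2 [ 0.558 -1.029  0.645] tilt 76.1 az -62.2 [-1.131  1.03   0.02   0.065  0.764  1.461] real: .505,-.934,.460 tilt41
0.4 [ 0.528 -0.975  0.528] tilt 53.7 az -62.5 [-1.131  1.021  0.02   0.036  1.165  1.479] real: .505,-.934,.460 tilt41
0.8 [ 0.491 -0.909  0.416] tilt 33.5 az -62.9 [-1.131  1.054  0.02   0.018  1.483  1.484] real: .505,-.934,.460 tilt41
0.1 0.2 2.2198194254734066e-11 [ 0.64  -0.019  0.2  ] tilt 57.8 az -6.3 [-0.111 -0.412  2.376  0.007  0.17   1.505]
    [ 0.591 -0.014  0.2  ] tilt 56.8 az -6.5 [-0.106 -0.624  2.5   -0.024  0.273  1.538]
    [ 0.499 -0.002  0.203] tilt 42.5 az -12.6 [-0.004 -0.875  2.5   -0.204  0.798  1.745]
    [0.407 0.012 0.203] tilt 33.2 az -33.2 [ 0.258 -0.89   2.445 -0.45   1.209  2.072]
0.1 0.15 2.4788124601531345e-09 [ 0.64  -0.019  0.15 ] tilt 57.8 az -6.3 [-0.111 -0.29   2.394  0.043  0.029  1.469]
    [ 0.592 -0.014  0.15 ] tilt 55.2 az -7.2 [-0.095 -0.483  2.5   -0.156  0.163  1.676]
    [ 0.501 -0.001  0.153] tilt 40.1
[... 956 characters left out ...]
lt 57.8 az -6.3 [-0.111 -0.412  2.376  0.007  0.17   1.505]
    [ 0.594 -0.014  0.201] tilt 57.5 az -6.4 [-0.108 -0.615  2.5   -0.011  0.254  1.525]
    [0.549 0.005 0.222] tilt 51.2 az -8.7 [-0.019 -0.799  2.5   -0.195  0.559  1.738]
    [0.503 0.032 0.229] tilt 46.4 az -13.1 [ 0.148 -0.89   2.492 -0.379  0.803  1.973]
0.4 0.15 2.4788124601531345e-09 [ 0.64  -0.019  0.15 ] tilt 57.8 az -6.3 [-0.111 -0.29   2.394  0.043  0.029  1.469]
    [ 0.6   -0.013  0.151] tilt 57.0 az -6.5 [-0.101 -0.454  2.5   -0.105  0.101  1.622]
    [0.566 0.007 0.163] tilt 51.0 az -9.5 [ 0.003 -0.596  2.5   -0.362  0.377  1.925]
    [0.516 0.032 0.18 ] tilt 45.4 az -13.6 [ 0.145 -0.745  2.5   -0.436  0.679  2.055]
```

```bash
python3 - <<'E'
from sim import *
from st import s
np.set_printoptions(precision=3,suppress=True)
R=Ro.from_rotvec(s['orientation'])
for y in (-.03,-.06,-.1,-.15):
  for pd in (0,15):
    q,e=ikf(np.array([.6,y,.18]),R.as_matrix(),np.array([-.1,-.3,2.3,0,.6,1.6])); print(y,pd,round(e,4),q)
    for n in range(4): q=push(q,[-.06*np.cos(np.radians(pd)),.06*np.sin(np.radians(pd)),0],2,.63); print("   ",*tell(q))
E
```

```text
-0.03 0 0.0 [-0.161 -0.539  2.5    0.247  0.179  1.242]
    [ 0.575 -0.028  0.207] tilt 53.9 az -7.1 [-0.152 -0.697  2.5    0.06   0.399  1.432]
    [ 0.536 -0.025  0.241] tilt 50.0 az -8.0 [-0.145 -0.89   2.5    0.007  0.659  1.486]
    [ 0.522 -0.016  0.227] tilt 47.0 az -9.7 [-0.088 -0.89   2.5   -0.092  0.715  1.601]
    [0.502 0.002 0.214] tilt 44.0 az -12.4 [ 0.014 -0.89   2.5   -0.226  0.79   1.77 ]
-0.03 15 0.0 [-0.161 -0.539  2.5    0.247  0.179  1.242]
    [0.573 0.012 0.204] tilt 54.2 az -7.6 [-0.004 -0.683  2.5   -0.274  0.395  1.829]
    [0.521 0.066 0.235] tilt 51.1 az -9.7 [ 0.235 -0.848  2.5   -0.495  0.701  2.132]
    [0.449 0.134 0.24 ] tilt 49.8 az -12.7 [ 0.611 -0.89   2.5   -0.734  1.002  2.514]
    [0.38  0.177 0.251] tilt 47.3 az -13.9 [ 0.888 -0.89   2.459 -0.775  1.254  2.66 ]
-0.06 0 0.0 [-0.259 -0.533  2.496  0.629  0.216  0.815]
    [ 0.573 -0.072  0.206] tilt 53.9 az -6.2 [-0.317 -0.695  2.5    0.408  0.438  1.016]
    [ 0.531 -0.088  0.241] tilt 50.0 az -5.7 [-0.421 -0.89   2.5    0.377  0.72   1.019]
    [ 0.505 -0.123  0.228] tilt 47.2 az -3.8 [-0.595 
[... 1472 characters left out ...]
    0.957  0.672  0.27 ]
    [ 0.464 -0.229  0.219] tilt 53.0 az -1.8 [-1.059 -0.758  2.5    0.917  1.036  0.187]
    [ 0.358 -0.262  0.236] tilt 51.8 az 0.3 [-1.458 -0.841  2.5    0.909  1.431  0.006]
    [ 0.239 -0.269  0.24 ] tilt 51.6 az 0.7 [-1.894 -0.848  2.496  0.859  1.782 -0.259]
-0.15 15 0.0 [-0.527 -0.441  2.437  1.118  0.391  0.194]
    [ 0.554 -0.151  0.199] tilt 54.8 az -4.7 [-0.618 -0.656  2.5    0.852  0.587  0.438]
    [ 0.507 -0.16   0.234] tilt 51.3 az -2.4 [-0.756 -0.842  2.5    0.728  0.874  0.536]
    [ 0.454 -0.186  0.236] tilt 49.1 az 1.4 [-0.988 -0.89   2.5    0.786  1.131  0.383]
    [ 0.375 -0.217  0.232] tilt 48.1 az 5.7 [-1.324 -0.89   2.5    0.838  1.436  0.144]
```

```bash
python3 - <<'E'
from sim import *
from st import s,R
np.set_printoptions(precision=3,suppress=True)
X=np.array([.61,-.06,.18])
for y,dz in ((-.06,-.02),(-.06,-.03),(-.08,-.03),(-.08,-.02)):
    q,e=ikf(np.array([.61,y,.18]),R,np.array([-.1,-.3,2.3,0,.6,1.6])); print(y,dz,round(e,4),q)
    for n in range(5): q=push(q,[-.055,0,dz],2,.63); print("   ",*tell(q))
print(R.T@(X-s['tool_pos'])*100/5)
E
```

```text
-0.06 -0.02 0.0 [-0.251 -0.487  2.467  0.651  0.198  0.796]
    [ 0.589 -0.071  0.151] tilt 54.7 az -6.2 [-0.298 -0.496  2.5    0.684  0.245  0.734]
    [ 0.575 -0.088  0.12 ] tilt 51.3 az -5.8 [-0.366 -0.445  2.5    0.791  0.292  0.581]
    [ 0.555 -0.113  0.081] tilt 48.2 az -4.6 [-0.473 -0.366  2.5    0.97   0.353  0.322]
    [ 0.524 -0.149  0.033] tilt 45.7 az -2.4 [-0.639 -0.243  2.5    1.18   0.45  -0.027]
    [ 0.469 -0.19  -0.025] tilt 44.3 az 0.5 [-0.886 -0.068  2.5    1.329  0.596 -0.416]
-0.06 -0.03 0.0 [-0.251 -0.487  2.467  0.651  0.198  0.796]
    [ 0.591 -0.071  0.126] tilt 54.9 az -6.2 [-0.297 -0.408  2.5    0.995  0.183  0.417]
    [ 0.576 -0.088  0.056] tilt 52.3 az -5.8 [-0.367 -0.219  2.5    1.737  0.213 -0.388]
    [ 0.539 -0.109 -0.032] tilt 51.1 az -4.9 [-0.496  0.066  2.5    2.26   0.415 -1.043]
    [ 0.462 -0.124 -0.122] tilt 51.1 az -4.0 [-0.748  0.435  2.5    2.332  0.74  -1.413]
    [ 0.354 -0.126 -0.186] tilt 51.2 az -3.9 [-1.321  0.817  2.479  1.998  0.951 -1.784]
-0.08 -0.03 0.0 [-0.312 -0.477  2.461  0.829  0.233  0.588]
    [ 0.587 -0.098  0.125] tilt
[... 239 characters left out ...]
 [ 0.422 -0.177 -0.11 ] tilt 52.0 az -1.4 [-1.097  0.399  2.5    1.875  0.811 -1.282]
    [ 0.312 -0.177 -0.17 ] tilt 52.0 az -1.4 [-1.669  0.711  2.457  1.517  0.905 -1.61 ]
-0.08 -0.02 0.0 [-0.312 -0.477  2.461  0.829  0.233  0.588]
    [ 0.584 -0.098  0.151] tilt 54.8 az -5.7 [-0.397 -0.491  2.5    0.9    0.31   0.468]
    [ 0.564 -0.127  0.118] tilt 51.7 az -4.3 [-0.522 -0.433  2.5    1.022  0.409  0.262]
    [ 0.53  -0.168  0.077] tilt 49.2 az -1.9 [-0.711 -0.337  2.5    1.149  0.547 -0.012]
    [ 0.47  -0.213  0.027] tilt 47.8 az 1.2 [-0.978 -0.193  2.5    1.22   0.725 -0.326]
    [ 0.38  -0.247 -0.025] tilt 47.7 az 3.5 [-1.32  -0.017  2.5    1.176  0.905 -0.648]
[-0.591  3.653  3.22 ]
```

Emit:
{"method": "apply_moves", "body": {"delta_pos": [[-0.6,3.7,3.2],[-0.6,3.7,3.2],[-0.6,3.7,3.2],[-0.6,3.7,3.2],[-0.6,3.7,3.2],[0,0,0]], "twist": [0,0,0,0,0,0]}}

```text
t: 14.98
tool_pos: [0.6041, -0.0354, 0.2047]
orientation: [2.709, -0.061, 1.438]
force: [-0.5, 0.8, -1.3]
opening: 0.0928
gripper_force: 0.0
```

```bash
python3 st.py;python3 -c "
from st import *
print(R.T@np.array([-5.5,0,-1]))"
```

```text
t 14.975 q [-0.182 -0.57   2.451  0.235  0.292  1.244] pos [ 0.604 -0.035  0.205] tilt 56.06571039000067 op 0.09281060371466811 0.0 F [-0.461  0.816 -1.286]
[[ 0.56  -0.07   0.825]
 [-0.    -0.996 -0.084]
 [ 0.828  0.047 -0.558]]
[-3.91   0.337 -3.981]
```

Emit:
{"method": "apply_moves", "body": {"delta_pos": [[-3.6,2.3,-3.4],[-3.6,2.3,-3.4],[-3.9,0.3,-4],[-3.9,0.3,-4],[-3.9,0.3,-4]], "twist": [0,0,0,0,0]}}

```text
t: 15.6
tool_pos: [0.506, -0.1196, 0.2318]
orientation: [2.844, -0.039, 1.243]
force: [0.7, -0.2, -1.0]
opening: 0.0932
gripper_force: 0.0
```

```bash
python3 st.py;python3 -c "
from st import *
print(R.T@np.array([-5.5,0,-1]),np.degrees(np.arctan2(R[1,2],R[0,2])))"
```

```text
t 15.6 q [-0.589 -0.893  2.494  0.512  0.857  0.808] pos [ 0.506 -0.12   0.232] tilt 47.24189884434529 op 0.09323973778289749 0.0 F [ 0.67  -0.189 -1.033]
[[ 0.679 -0.038  0.733]
 [-0.008 -0.999 -0.044]
 [ 0.734  0.024 -0.679]]
[-4.47   0.186 -3.352] -3.4722178416181135
```

Emit:
{"method": "apply_moves", "body": {"delta_pos": [[-5.2,0.1,-2],[-5.2,0.1,-2]], "twist": [0,0]}}

```text
t: 15.85
tool_pos: [0.4638, -0.155, 0.214]
orientation: [2.914, -0.021, 1.161]
force: [-1.0, -1.0, -0.5]
opening: 0.0925
gripper_force: 0.0
```

```bash
python3 st.py;python3 -c "
from st import *
from kin import *
print(np.degrees(np.arctan2(R[1,2],R[0,2])))
for X in ([.53,-.1,.25],[.56,.05,.28],[.56,.175,.28],[.528,.177,.2],[.528,.177,.09]):
    q,e=ikf(np.array(X),R,s['q']); print(X,q,round(e,4)); s['q']=q
"
```

```text
t 15.85 q [-0.793 -0.893  2.497  0.598  1.033  0.613] pos [ 0.464 -0.155  0.214] tilt 43.441611321451425 op 0.0925122916640595 0.0 F [-1.007 -1.018 -0.516]
[[ 0.726 -0.014  0.688]
 [-0.011 -1.    -0.009]
 [ 0.688 -0.001 -0.726]]
-0.7421741420235172
[0.53, -0.1, 0.25] [-0.494 -0.751  2.359  0.425  0.881  0.929] 0.0
[0.56, 0.05, 0.28] [ 0.006 -0.69   2.271 -0.018  0.803  1.598] 0.0
[0.56, 0.175, 0.28] [ 0.37  -0.532  2.174 -0.362  0.813  2.111] 0.0
[0.528, 0.177, 0.2] [ 0.41  -0.556  2.337 -0.454  0.7    2.246] 0.0
[0.528, 0.177, 0.09] [ 0.41  -0.334  2.41  -0.704  0.452  2.541] 0.0
```

Emit:
{"method": "apply_moves", "body": {"delta_pos": [[2.8,-3.9,0.4],[2.8,-3.9,0.4],[2.8,-3.9,0.4],[2.8,-3.9,0.4],[0,-5.8,0],[0,-5.8,0],[0,-5.8,0],[0,0,0]], "twist": [0,0,0,0,0,0,0,0]}}

```text
t: 16.85
tool_pos: [0.5609, 0.1792, 0.2821]
orientation: [2.913, -0.011, 1.172]
force: [-0.3, -0.8, -0.1]
opening: 0.0927
gripper_force: 0.0
```

```bash
python3 st.py;python3 -c "
from st import *
for X in ([.528,.175,.2],[.528,.175,.089]): print(R.T@(np.array(X)-s['tool_pos'])*100)
print(R.T@np.array([0,0,-11.1]))"
```

```text
t 16.85 q [ 0.377 -0.53   2.171 -0.366  0.807  2.114] pos [0.561 0.179 0.282] tilt 43.845505674089466 op 0.09274012147371376 0.0 F [-0.328 -0.812 -0.067]
[[ 0.721 -0.007  0.693]
 [-0.006 -1.    -0.004]
 [ 0.693 -0.001 -0.721]]
[-8.059  0.453  3.638]
[-15.748   0.468  11.644]
[-7.689  0.016  8.005]
```

Emit:
{"method": "apply_moves", "body": {"delta_pos": [[-4,0.2,1.8],[-4,0.2,1.8],[-1.9,0,2],[-1.9,0,2],[-1.9,0,2],[0,0,0]], "twist": [0,0,0,0,0,0]}}

```text
t: 17.6
tool_pos: [0.5278, 0.1683, 0.1144]
orientation: [2.911, -0.021, 1.162]
force: [0.2, -0.3, -0.4]
opening: 0.0929
gripper_force: 0.0
```

```bash
python3 st.py;python3 -c "
from st import *
from plant import robot
import cv2
print(R.T@(np.array([.528,.175,.089])-s['tool_pos'])*100)
f=robot.read_camera('side')['frame'][200:440,200:520,::-1]
cv2.imwrite('pics/g1.png',cv2.resize(f,None,fx=2.4,fy=2.4))"
```

```text
t 17.6 q [ 0.389 -0.414  2.414 -0.601  0.502  2.412] pos [0.528 0.168 0.114] tilt 43.507564177759924 op 0.09293262510178925 0.0 F [ 0.183 -0.327 -0.41 ]
[[ 0.725 -0.015  0.688]
 [-0.01  -1.    -0.011]
 [ 0.688  0.002 -0.725]]
[-1.736 -0.672  1.85 ]
```

View pics/g1.png

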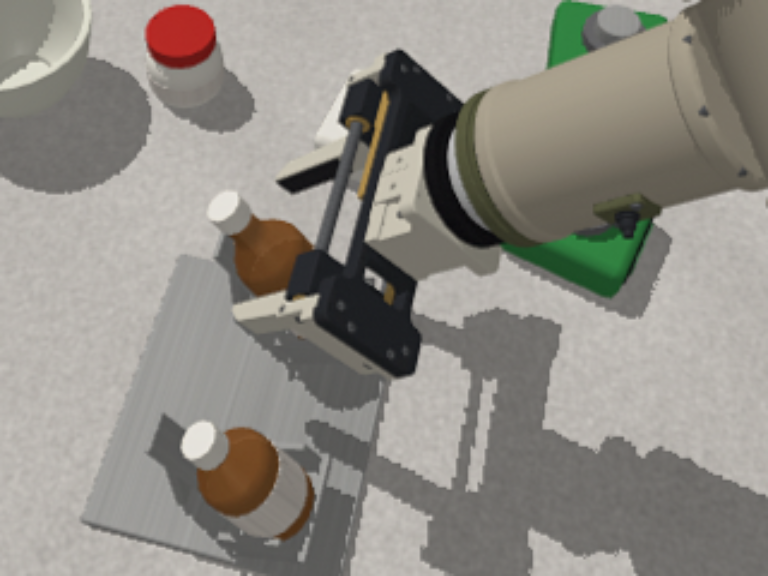

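The crop shows the open fingers straddling the tall bottle, finger tips at about (290,180) and (245,315), with the bottle undisturbed in its lane. I finish the descent and close.

Emit:
{"method": "apply_moves", "body": {"delta_pos": [[-0.8,-0.4,0.9],[-0.8,-0.3,0.9],[0,0,0]], "twist": [0,0,0]}}

```text
t: 18.02
tool_pos: [0.5306, 0.1768, 0.0936]
orientation: [2.911, -0.02, 1.168]
force: [0.2, -0.2, -0.4]
opening: 0.0932
gripper_force: 0.0
```

Emit:
{"method": "apply_moves", "body": {"delta_pos": [[0,0,0],[0,0,0],[0,0,0],[0,0,0],[0,0,0],[0,0,0]], "twist": [0,0,0,0,0,0], "gripper": 4.0, "squeeze": 30}}

```text
t: 18.77
tool_pos: [0.5299, 0.1768, 0.0922]
orientation: [2.912, -0.02, 1.166]
force: [-0.5, -2.0, 0.6]
opening: 0.0496
gripper_force: 30.0
```

```bash
python3 st.py
```

```text
t 18.775 q [ 0.409 -0.335  2.406 -0.703  0.452  2.537] pos [0.53  0.177 0.092] tilt 43.64181835007686 op 0.0495505502156424 29.99356672167778 F [-0.521 -2.015  0.619]
[[ 0.724 -0.013  0.69 ]
 [-0.01  -1.    -0.009]
 [ 0.69  -0.    -0.724]]
```

Emit:
{"method": "apply_moves", "body": {"delta_pos": [[1,0,-1.1],[2.1,0,-2.2],[3.2,0,-3.3],[3.2,0,-3.3],[3.2,0,-3.3],[0,0,0]], "twist": [0,0,0,0,0,0]}}

```text
t: 19.52
tool_pos: [0.5323, 0.1776, 0.2807]
orientation: [2.911, -0.021, 1.177]
force: [1.3, -0.2, -3.5]
opening: 0.0494
gripper_force: 30.0
```

```bash
python3 st.py; python3 - <<'E'
from sim import *
from st import s,R
np.set_printoptions(precision=3,suppress=True)
q=s['q'];p0=s['tool_pos']
X=np.array([.85,.07,.4]); print(R.T@(X-p0)*100, np.linalg.norm(X-p0))
for k in np.linspace(0,1,6):
    q,e=ikf(p0+k*(X-p0),R,q); print(q,round(e,4))
for n in range(8): 
    p,r=fk(q); dv=r.apply([.06,0,0])
    q=push(q,dv,2,.63); print(*tell(q))
E
```

```text
t 19.525 q [ 0.408 -0.623  2.234 -0.386  0.845  2.148] pos [0.532 0.178 0.281] tilt 44.03736987406105 op 0.04943574205966653 29.986566603183746 F [ 1.348 -0.233 -3.476]
[[ 0.719 -0.013  0.695]
 [-0.012 -1.    -0.006]
 [ 0.695 -0.004 -0.719]]
[31.257 10.296 13.578] 0.3560053735498532
[ 0.408 -0.624  2.235 -0.386  0.845  2.148] 0.0
[ 0.29  -0.474  2.094 -0.291  0.797  2.001] 0.0
[ 0.201 -0.322  1.938 -0.208  0.779  1.878] 0.0
[ 0.132 -0.171  1.768 -0.139  0.786  1.777] 0.0
[ 0.078 -0.018  1.582 -0.084  0.813  1.697] 0.0
[ 0.035  0.139  1.376 -0.04   0.859  1.634] 0.0
[0.936 0.069 0.483] tilt 44.0 az -0.5 [ 0.028  0.394  0.926 -0.03   1.054  1.618]
[1.021 0.067 0.566] tilt 44.1 az -0.5 [ 0.023  0.919  0.02  -0.023  1.432  1.602]
[1.031 0.059 0.599] tilt 48.6 az -0.1 [ 0.011  0.902  0.02  -0.009  1.372  1.592]
[1.037 0.053 0.638] tilt 53.0 az 0.3 [0.    0.878 0.02  0.004 1.318 1.582]
[1.037 0.047 0.681] tilt 57.3 az 0.5 [-0.009  0.85   0.02   0.016  1.272  1.573]
[1.032 0.042 0.727] tilt 61.5 az 0.7 [-0.018  0.817  0.02   0.028  1.232  1.565]
[1.022 0.037 0.775] tilt 65.6 az 0.8 [-0.027  0.781  0.02   0.04   1.197  1.559]
[1.007 0.033 0.825] tilt 69.6 az 0.9 [-0.035  0.741  0.02   0.052  1.168  1.553]
```

Emit:
{"method": "apply_moves", "body": {"delta_pos": [[5.2,1.7,2.3],[5.2,1.7,2.3],[5.2,1.7,2.3],[5.2,1.7,2.3],[5.2,1.7,2.3],[5.2,1.7,2.3],[6,0,0],[6,0,0]], "twist": [0,0,0,0,0,0,0,0]}}

```text
t: 20.52
tool_pos: [0.9383, 0.0684, 0.4685]
orientation: [2.916, -0.022, 1.156]
force: [0.1, 0.2, -1.4]
opening: 0.0495
gripper_force: 30.0
```

Emit:
{"method": "apply_moves", "body": {"delta_pos": [[6,0,0],[6,0,0],[6,0,0],[6,0,0],[6,0,0],[6,0,0],[6,0,0],[6,0,0]], "twist": [0,0,0,0,0,0,0,0]}}

```text
t: 21.52
tool_pos: [1.0407, 0.0511, 0.6645]
orientation: [-2.764, 0.01, -1.475]
force: [0.4, -0.3, -3.6]
opening: 0.0493
gripper_force: 30.0
```

```bash
python3 st.py
```

```text
t 21.525 q [-0.002  0.863  0.022  0.007  1.276  1.577] pos [1.041 0.051 0.665] tilt 56.16601757136873 op 0.04927315182006692 29.98707354068756 F [ 0.441 -0.277 -3.65 ]
[[ 0.557 -0.002  0.831]
 [-0.01  -1.     0.005]
 [ 0.831 -0.011 -0.557]]
```

Emit:
{"method": "apply_moves", "body": {"delta_pos": [[6,0,0],[6,0,0],[6,0,0],[6,0,0],[6,0,0],[6,0,0],[6,0,0]], "twist": [0,0,0,0,0,0,0]}}

```text
t: 22.4
tool_pos: [1.0059, 0.0345, 0.8404]
orientation: [-2.537, 0.002, -1.819]
force: [-0.4, 0.2, -3.1]
opening: 0.0493
gripper_force: 30.0
```

```bash
python3 st.py; python3 -c "
from st import *
from plant import robot
import cv2
for n in ('side','top'):
    c=robot.read_camera(n); cv2.imwrite(f'pics/{n}_h.png',c['frame'][:,:,::-1])
from kin import *
q=s['q'];p0=s['tool_pos']
for X in ([.9,0.05,.6],[.8,.05,.45]):
    q,e=ikf(np.array(X),R,q);print(X,q,e, R.T@(np.array(X)-p0)*100)"
```

```text
t 22.4 q [-0.033  0.732  0.023  0.051  1.143  1.552] pos [1.006 0.035 0.84 ] tilt 71.29316445041404 op 0.049338768997256525 29.987183958292007 F [-0.366  0.208 -3.078]
[[ 0.321  0.01   0.947]
 [-0.013 -1.     0.015]
 [ 0.947 -0.017 -0.321]]
[0.9, 0.05, 0.6] [-0.012  0.025  1.388  0.057  0.485  1.53 ] 2.4508168482997615e-09 [-26.187  -1.246  -2.293]
[0.8, 0.05, 0.45] [-0.014 -0.217  1.886  0.127  0.23   1.455] 4.8928823411937716e-12 [-43.602  -1.093  -6.953]
```

Emit:
{"method": "apply_moves", "body": {"delta_pos": [[6,0,0],[-5.2,-0.2,-0.5],[-5.2,-0.2,-0.5],[-5.2,-0.2,-0.5],[-5.2,-0.2,-0.5],[-5.2,-0.2,-0.5],[0,0,0]], "twist": [0,0,0,0,0,0,0]}}

```text
t: 23.38
tool_pos: [0.9265, 0.0433, 0.6662]
orientation: [-2.524, 0.001, -1.833]
force: [0.7, 0.3, -6.5]
opening: 0.0491
gripper_force: 30.0
```

Emit:
{"method": "apply_moves", "body": {"delta_pos": [[0,0,0],[0,0,0],[0,0,0],[0,0,0],[0,0,0],[0,0,0],[0,0,0],[0,0,0]], "twist": [-0.17,-0.17,-0.17,-0.17,-0.17,-0.17,-0.17,-0.17]}}

```text
t: 24.38
tool_pos: [0.9268, 0.0428, 0.692]
orientation: [1.593, 1.295, 1.211]
force: [-0.1, 0.3, -4.3]
opening: 0.0492
gripper_force: 30.0
```

Emit:
{"method": "apply_moves", "body": {"delta_pos": [[0,0,0],[0,0,0],[0,0,0],[0,0,0],[0,0,0],[0,0,0],[0,0,0],[0,0,0]], "twist": [-0.17,-0.17,-0.17,-0.17,-0.17,-0.17,-0.17,-0.17]}}

```text
t: 25.38
tool_pos: [0.9269, 0.0428, 0.692]
orientation: [0.386, 1.826, 0.314]
force: [0.2, 0.2, -2.5]
opening: 0.0492
gripper_force: 30.0
```

```bash
python3 st.py
```

```text
t 25.375 q [-0.024  0.111  1.158  0.073  0.588 -1.209] pos [0.927 0.043 0.692] tilt 73.72289006678997 op 0.04923710148574868 29.980931282043457 F [ 0.154  0.245 -2.462]
[[-0.262  0.102  0.96 ]
 [ 0.416  0.909  0.017]
 [-0.871  0.404 -0.28 ]]
```

Emit:
{"method": "apply_moves", "body": {"delta_pos": [[0,0,0],[0,0,0],[0,0,0],[0,0,0],[0,0,0],[0,0,0],[0,0,0],[0,0,0]], "twist": [-0.17,-0.17,-0.08,0,0,0,0,0]}}

```text
t: 26.38
tool_pos: [0.9266, 0.0429, 0.6842]
orientation: [0.002, 1.864, 0.026]
force: [0.1, 0.1, -2.7]
opening: 0.0498
gripper_force: 30.0
```

Emit:
{"method": "apply_moves", "body": {"delta_pos": [[0,0,0],[0,0,0],[0,0,0],[0,0,0]], "twist": [0,0,0,0]}}

```text
t: 26.88
tool_pos: [0.9266, 0.043, 0.6843]
orientation: [0.002, 1.863, 0.026]
force: [-0.7, -0.2, -3.1]
opening: 0.0492
gripper_force: 30.0
```

```bash
python3 st.py; python3 -c "
from plant import robot
import cv2,numpy as np
c=[robot.read_camera(n)['frame'][:,:,::-1] for n in ('side','top')]
cv2.imwrite('pics/inv.png',cv2.resize(np.hstack(c),(800,300)))"
```

```text
t 26.875 q [-0.024  0.11   1.168  0.073  0.587 -1.623] pos [0.927 0.043 0.684] tilt 73.2383006433141 op 0.04920391067408995 29.98669669032097 F [-0.737 -0.183 -3.099]
[[-0.289 -0.012  0.957]
 [ 0.015  1.     0.017]
 [-0.957  0.019 -0.288]]
```

View pics/inv.png

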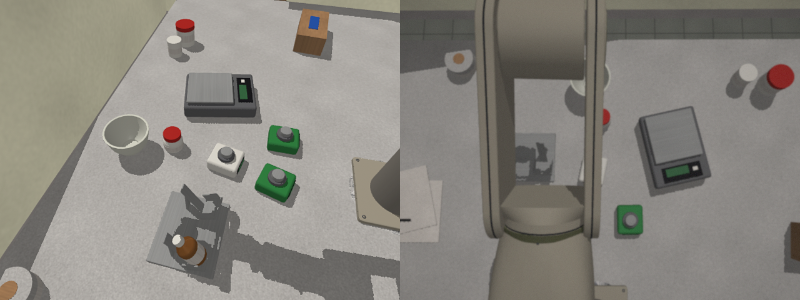

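The view shows the tall lane empty and all bystanders in place; the bottle and gripper are above the camera frames. The hold is long enough, so I twist back.

Emit:
{"method": "apply_moves", "body": {"delta_pos": [[0,0,0],[0,0,0],[0,0,0],[0,0,0],[0,0,0],[0,0,0],[0,0,0],[0,0,0]], "twist": [0.17,0.17,0.17,0.17,0.17,0.17,0.17,0.17]}}

```text
t: 27.98
tool_pos: [0.9266, 0.043, 0.6843]
orientation: [1.251, 1.534, 0.95]
force: [-0.1, 0.0, -3.0]
opening: 0.0494
gripper_force: 30.0
```

Emit:
{"method": "apply_moves", "body": {"delta_pos": [[0,0,0],[0,0,0],[0,0,0],[0,0,0],[0,0,0],[0,0,0],[0,0,0],[0,0,0]], "twist": [0.17,0.17,0.17,0.17,0.17,0.17,0.17,0.17]}}

```text
t: 28.98
tool_pos: [0.9266, 0.043, 0.6843]
orientation: [2.306, 0.484, 1.72]
force: [-0.2, -0.3, -2.0]
opening: 0.049
gripper_force: 30.0
```

Emit:
{"method": "apply_moves", "body": {"delta_pos": [[0,0,0],[0,0,0],[0,0,0],[0,0,0]], "twist": [0.17,0.17,0.09,0]}}

```text
t: 29.48
tool_pos: [0.9266, 0.043, 0.6843]
orientation: [-2.5, 0.013, -1.857]
force: [-0.4, -0.4, -2.8]
opening: 0.049
gripper_force: 30.0
```

```bash
python3 st.py; python3 - <<'E'
from kin import *
from st import s,R
np.set_printoptions(precision=3,suppress=True)
q=s['q'];p0=s['tool_pos']
P=[p0,np.array([.82,-.08,.42]),np.array([.66,-.255,.30]),np.array([.597,-.263,.25]),np.array([.597,-.263,.14])]
for A,B in zip(P,P[1:]):
    print(B,"tool",R.T@(B-A)*100,np.linalg.norm(B-A))
    for k in (.33,.67,1):
        q,e=ikf(A+k*(B-A),R,q); print("   ",q,round(e,4))
E
```

```text
t 29.475 q [-0.024  0.11   1.168  0.073  0.587  1.526] pos [0.927 0.043 0.684] tilt 73.24123092441317 op 0.04899670848609527 29.987940341234207 F [-0.367 -0.37  -2.771]
[[ 0.289  0.01   0.957]
 [-0.023 -1.     0.017]
 [ 0.957 -0.027 -0.288]]
[ 0.82 -0.08  0.42] tool [-28.1    12.892  -2.792] 0.31041580655717954
    [-0.099 -0.014  1.453  0.266  0.44   1.323] 0.0
    [-0.186 -0.093  1.692  0.637  0.332  0.929] 0.0
    [-0.281 -0.122  1.88   1.187  0.309  0.34 ] 0.0
[ 0.66  -0.255  0.3  ] tool [-15.707  17.656 -12.157] 0.26575364531836615
    [-0.436 -0.191  2.016  1.423  0.438  0.051] 0.0
    [-0.617 -0.218  2.119  1.53   0.604 -0.132] 0.0
    [-0.804 -0.191  2.177  1.569  0.777 -0.27 ] 0.0
[ 0.597 -0.263  0.25 ] tool [-6.586  0.871 -4.603] 0.08082697569499929
    [-0.846 -0.205  2.223  1.583  0.816 -0.316] 0.0
    [-0.893 -0.215  2.268  1.593  0.858 -0.362] 0.0
    [-0.941 -0.22   2.308  1.598  0.901 -0.406] 0.0
[ 0.597 -0.263  0.14 ] tool [-10.529   0.293   3.172] 0.10999999999999999
    [-0.941 -0.126  2.312  1.675  0.907 -0.53 ] 0.0
    [-0.941 -0.018  2.306  1.752  0.922 -0.657] 0.0
    [-0.941  0.095  2.29   1.823  0.943 -0.776] 0.0
```

Emit:
{"method": "apply_moves", "body": {"delta_pos": [[-3.5,1.6,-0.35],[-3.5,1.6,-0.35],[-3.5,1.6,-0.35],[-3.5,1.6,-0.35],[-3.5,1.6,-0.35],[-3.5,1.6,-0.35],[-3.5,1.6,-0.35],[-3.5,1.6,-0.35]], "twist": [0,0,0,0,0,0,0,0]}}

```text
t: 30.48
tool_pos: [0.8196, -0.0797, 0.4203]
orientation: [-2.501, 0.01, -1.86]
force: [0.8, 0.1, -2.7]
opening: 0.0497
gripper_force: 30.0
```

Emit:
{"method": "apply_moves", "body": {"delta_pos": [[-3.1,3.5,-2.4],[-3.1,3.5,-2.4],[-3.1,3.5,-2.4],[-3.1,3.5,-2.4],[-3.1,3.5,-2.4],[0,0,0]], "twist": [0,0,0,0,0,0]}}

```text
t: 31.22
tool_pos: [0.6598, -0.2558, 0.2993]
orientation: [-2.506, 0.019, -1.855]
force: [-0.5, -0.2, -3.4]
opening: 0.0495
gripper_force: 30.0
```

```bash
python3 st.py; python3 -c "
from plant import robot
import cv2,numpy as np
c=[]
for n in ('side','top'):
    k=robot.read_camera(n); np.savez(n+'1.npz',**k); c.append(k['frame'][:,:,::-1])
cv2.imwrite('pics/pan1.png',cv2.resize(np.hstack([c[0][:300,150:550],c[1][80:380,240:640]]),(800,300)))
from st import *
print(R.T@(np.array([.597,-.263,.25])-s['tool_pos'])*100)"
```

```text
t 31.225 q [-0.802 -0.194  2.177  1.565  0.768 -0.263] pos [ 0.66  -0.256  0.299] tilt 73.02760670255763 op 0.049531361392181006 29.98711735010147 F [-0.455 -0.21  -3.378]
[[ 0.292  0.004  0.956]
 [-0.024 -1.     0.011]
 [ 0.956 -0.026 -0.292]]
[-6.886  1.041 -4.725]
```

View pics/pan1.png

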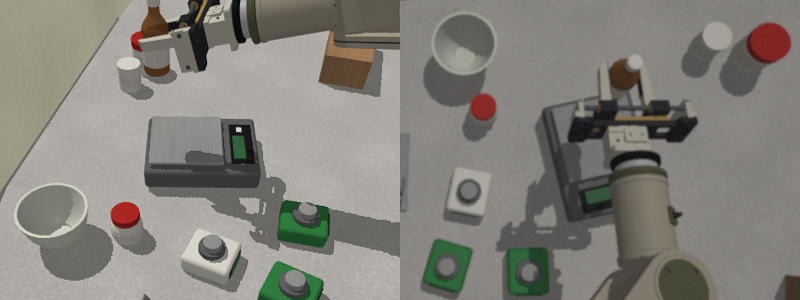

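The view shows the bottle upright in the gripper, cap up, just beyond the balance (side crop (155,40), top crop (630,70)), with the pan clear below. I descend over it.

Emit:
{"method": "apply_moves", "body": {"delta_pos": [[-2.8,0.15,-0.8],[-2.8,0.15,-0.8],[-2.8,0.15,-0.8],[-2.8,0.15,-0.8],[0,0,0]], "twist": [0,0,0,0,0]}}

```text
t: 31.95
tool_pos: [0.5992, -0.255, 0.2026]
orientation: [-2.501, 0.013, -1.853]
force: [-0.0, 0.3, -3.3]
opening: 0.0491
gripper_force: 30.0
```

```bash
python3 st.py; python3 - <<'E'
from plant import robot
from h import *
from st import s,R
np.set_printoptions(precision=4,suppress=True)
c={n:robot.read_camera(n) for n in('side','top')}
import cv2
a=c['side']['frame'][40:190,270:420,::-1]; b=c['top']['frame'][130:280,390:540,::-1]
cv2.imwrite('pics/pan2.png',cv2.resize(np.hstack([a,b]),(800,400),interpolation=cv2.INTER_CUBIC))
print(R.T@(np.array([.596,-.26,.155])-s['tool_pos'])*100)
for n,k in c.items(): np.savez(n+'2.npz',**k)
E
```

```text
t 31.95 q [-0.923 -0.11   2.321  1.703  0.896 -0.56 ] pos [ 0.599 -0.255  0.203] tilt 73.09417646668939 op 0.049119751732194065 29.987014532089233 F [-0.039  0.293 -3.335]
[[ 0.291  0.011  0.957]
 [-0.024 -1.     0.018]
 [ 0.956 -0.028 -0.291]]
[-4.637   0.634   1.0661]
```

View pics/pan2.png

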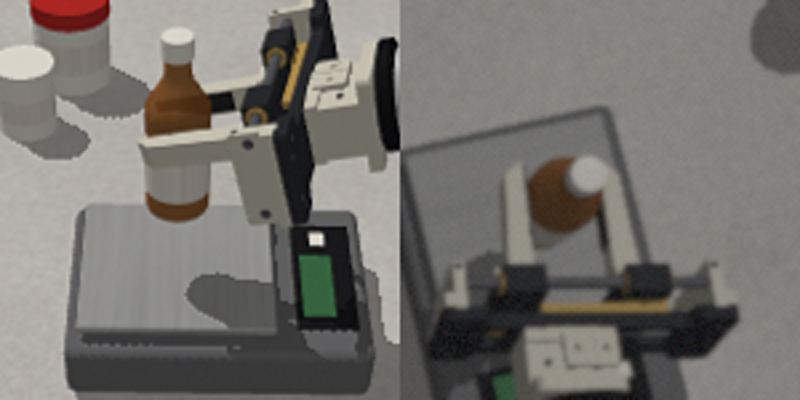

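The crop shows the bottle upright between the fingers over the pan, base at (178,210) in the side crop. I lower it to just above the pan, then in small steps.

Emit:
{"method": "apply_moves", "body": {"delta_pos": [[-1.6,0.2,0.4],[-1.6,0.2,0.4],[-1.6,0.2,0.4],[0,0,0]], "twist": [0,0,0,0]}}

```text
t: 32.55
tool_pos: [0.5979, -0.2608, 0.1552]
orientation: [-2.499, 0.012, -1.857]
force: [-0.2, 0.4, -2.5]
opening: 0.0494
gripper_force: 30.0
```

Emit:
{"method": "apply_moves", "body": {"delta_pos": [[-0.2,0,0.06],[-0.2,0,0.06],[0,0,0]], "twist": [0,0,0]}}

```text
t: 32.92
tool_pos: [0.5972, -0.2608, 0.151]
orientation: [-2.499, 0.013, -1.858]
force: [0.3, 0.1, -3.1]
opening: 0.0495
gripper_force: 30.0
```

```bash
python3 st.py
```

```text
t 32.925 q [-0.937  0.055  2.299  1.805  0.933 -0.739] pos [ 0.597 -0.261  0.151] tilt 73.2632816309795 op 0.0495102529108184 29.987115114927292 F [ 0.254  0.113 -3.104]
[[ 0.288  0.01   0.957]
 [-0.023 -1.     0.017]
 [ 0.957 -0.027 -0.288]]
```

Emit:
{"method": "apply_moves", "body": {"delta_pos": [[-0.2,0,0.06],[-0.1,0,0.03],[0,0,0]], "twist": [0,0,0]}}

```text
t: 33.3
tool_pos: [0.5969, -0.2606, 0.1471]
orientation: [-2.5, 0.014, -1.857]
force: [-0.1, -0.7, -3.1]
opening: 0.0493
gripper_force: 30.0
```

Emit:
{"method": "apply_moves", "body": {"delta_pos": [[-0.1,0,0.03],[-0.1,0,0.03],[0,0,0]], "twist": [0,0,0]}}

```text
t: 33.67
tool_pos: [0.5969, -0.2606, 0.1451]
orientation: [-2.5, 0.014, -1.857]
force: [1.2, 0.7, -2.7]
opening: 0.0492
gripper_force: 30.0
```

Emit:
{"method": "apply_moves", "body": {"delta_pos": [[-0.1,0,0.03],[-0.1,0,0.03],[0,0,0]], "twist": [0,0,0]}}

```text
t: 34.05
tool_pos: [0.5969, -0.2605, 0.143]
orientation: [-2.5, 0.014, -1.857]
force: [0.2, -0.8, -3.2]
opening: 0.0496
gripper_force: 30.0
```

Emit:
{"method": "apply_moves", "body": {"delta_pos": [[-0.1,0,0.03],[-0.1,0,0.03],[0,0,0]], "twist": [0,0,0]}}

```text
t: 34.42
tool_pos: [0.5969, -0.2604, 0.1409]
orientation: [-2.5, 0.014, -1.857]
force: [0.7, -1.5, -2.9]
opening: 0.0491
gripper_force: 30.0
```

Emit:
{"method": "apply_moves", "body": {"delta_pos": [[-0.1,0,0.03],[-0.1,0,0.03],[0,0,0]], "twist": [0,0,0]}}

```text
t: 34.8
tool_pos: [0.5969, -0.2604, 0.1389]
orientation: [-2.5, 0.013, -1.857]
force: [-0.0, -0.1, -2.3]
opening: 0.0494
gripper_force: 30.0
```

Emit:
{"method": "apply_moves", "body": {"delta_pos": [[-0.1,0,0.03],[-0.1,0,0.03],[0,0,0]], "twist": [0,0,0]}}

```text
t: 35.17
tool_pos: [0.5976, -0.2605, 0.1384]
orientation: [-2.497, 0.012, -1.86]
force: [-2.5, 1.8, 5.7]
opening: 0.0492
gripper_force: 30.0
```

Emit:
{"method": "apply_moves", "body": {"delta_pos": [[-0.1,0,0.03],[-0.1,0,0.03],[0,0,0]], "twist": [0,0,0]}}

```text
t: 35.55
tool_pos: [0.5984, -0.2606, 0.1384]
orientation: [-2.494, 0.009, -1.865]
force: [-4.8, 4.8, 13.6]
opening: 0.0492
gripper_force: 30.0
```

Emit:
{"method": "apply_moves", "body": {"delta_pos": [[0.15,0,-0.05],[0.1,0,-0.03],[0,0,0]], "twist": [0,0,0]}}

```text
t: 35.92
tool_pos: [0.5972, -0.2605, 0.1383]
orientation: [-2.498, 0.012, -1.859]
force: [-1.8, 1.6, 5.6]
opening: 0.0492
gripper_force: 30.0
```

Emit:
{"method": "apply_moves", "body": {"delta_pos": [[0,0,0],[0,0,0]], "twist": [0,0], "squeeze": 4}}

```text
t: 36.17
tool_pos: [0.5971, -0.2606, 0.138]
orientation: [-2.499, 0.013, -1.859]
force: [-2.0, 1.6, 5.4]
opening: 0.0499
gripper_force: 4.0
```

Emit:
{"method": "apply_moves", "body": {"delta_pos": [[0,0,0],[0,0,0],[0,0,0],[0,0,0],[0,0,0],[0,0,0]], "twist": [0,0,0,0,0,0], "gripper": 8.0}}

```text
t: 36.92
tool_pos: [0.5969, -0.2604, 0.1374]
orientation: [-2.5, 0.013, -1.857]
force: [-0.1, -0.9, 0.1]
opening: 0.0801
gripper_force: 0.0
```

```bash
python3 st.py; python3 - <<'E'
from plant import robot
from h import *
c={n:robot.read_camera(n) for n in('side','top')}
a=c['side']['frame'][40:190,270:420,::-1]; b=c['top']['frame'][130:280,390:540,::-1]
cv2.imwrite('pics/pan3.png',cv2.resize(np.hstack([a,b]),(800,400),interpolation=cv2.INTER_CUBIC))
E
```

```text
t 36.925 q [-0.937  0.096  2.294  1.83   0.941 -0.782] pos [ 0.597 -0.26   0.137] tilt 73.23399815913919 op 0.08010745577208649 0.0 F [-0.061 -0.878  0.138]
[[ 0.289  0.01   0.957]
 [-0.023 -1.     0.017]
 [ 0.957 -0.027 -0.288]]
```

View pics/pan3.png

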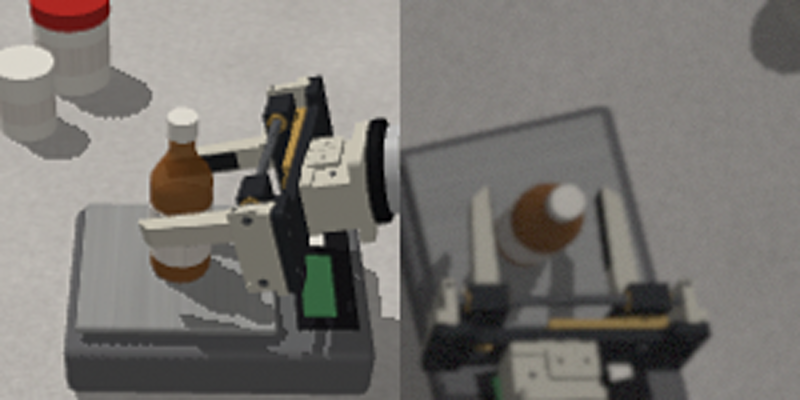

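The crop shows the bottle standing free on the pan, with both fingers clear of it at about (480,235) and (615,230) in the top part. I lift off straight up and simulate the tilt-back needed for the press.

Emit:
{"method": "apply_moves", "body": {"delta_pos": [[2,0,-0.6],[5.1,-0.1,-1.5],[5.1,-0.1,-1.5],[5.1,-0.1,-1.5],[0,0,0]], "twist": [0,0,0,0,0]}}

```text
t: 37.65
tool_pos: [0.5991, -0.2636, 0.3253]
orientation: [-2.498, 0.006, -1.87]
force: [-0.1, -0.6, 0.2]
opening: 0.0798
gripper_force: 0.0
```

```bash
python3 st.py; python3 - <<'E'
from sim import *
from st import s,R
np.set_printoptions(precision=3,suppress=True)
q=s['q'];p0=s['tool_pos'];X=np.array([.70,.05,.27])
print(R.T@(X-p0)*100,np.linalg.norm(X-p0))
for k in (.25,.5,.75,1):
    q,e=ikf(p0+k*(X-p0),R,q); print(q,round(e,4))
for z0,dz in ((.2,-.03),(.15,-.03),(.2,-.02)):
  Q=q.copy();print(z0)
  for n in range(30):
    p,r=fk(Q); d=r.as_matrix()[:,2]
    ys=.051+p[0]*d[1]/d[0]*0
    Q=push(Q,[-.055,np.clip(ys-p[1],-.03,.03),np.clip(z0-p[2],dz,.02)],1,.63)
    if n%3==2: print("  ",n+1,*tell(Q))
E
```

```text
t 37.65 q [-0.937 -0.367  2.268  1.461  0.905 -0.181] pos [ 0.599 -0.264  0.325] tilt 73.6272610653628 op 0.0798468971537872 0.0 F [-0.131 -0.648  0.213]
[[ 0.282  0.01   0.959]
 [-0.016 -1.     0.015]
 [ 0.959 -0.019 -0.282]]
[ -2.95  -31.144  11.707] 0.3340164166514319
[-0.737 -0.459  2.362  1.513  0.716 -0.161] 0.0
[-0.501 -0.484  2.406  1.618  0.494 -0.192] 0.0
[-0.251 -0.424  2.394  1.947  0.276 -0.446] 0.0
[-0.018 -0.293  2.328  2.963  0.181 -1.385] 0.0
0.2
   3 [0.636 0.062 0.198] tilt 72.2 az -0.2 [ 0.04  -0.331  2.5    3.284  0.291 -1.68 ]
   6 [0.627 0.065 0.201] tilt 69.7 az -2.5 [ 0.093 -0.391  2.5    3.763  0.221 -2.131]
   9 [0.615 0.066 0.195] tilt 67.0 az -5.4 [ 0.152 -0.423  2.5    4.323  0.245 -2.66 ]
   12 [0.608 0.067 0.186] tilt 67.2 az -8.1 [ 0.207 -0.389  2.5    4.365  0.341 -2.66 ]
   15 [0.596 0.072 0.184] tilt 68.4 az -11.7 [ 0.299 -0.36   2.5    4.432  0.485 -2.66 ]
   18 [0.578 0.072 0.183] tilt 70.2 az -16.1 [ 0.395 -0.323  2.5    4.48   0.65  -2.64 ]
   21 [0.556 0.073 0.18 ] tilt 73.3 az -20.2 [ 0.5   -0.252  2.5    4.48   0.835 -2.56 ]
   24 [0.526 0.0
[... 1326 characters left out ...]
615 0.065 0.194] tilt 66.8 az -5.2 [ 0.144 -0.423  2.5    4.32   0.234 -2.66 ]
   12 [0.609 0.066 0.186] tilt 67.0 az -7.7 [ 0.196 -0.392  2.5    4.359  0.324 -2.66 ]
   15 [0.598 0.071 0.184] tilt 68.1 az -11.1 [ 0.283 -0.364  2.5    4.422  0.46  -2.66 ]
   18 [0.58  0.072 0.183] tilt 69.8 az -15.5 [ 0.384 -0.33   2.5    4.48   0.629 -2.645]
   21 [0.56  0.072 0.18 ] tilt 72.8 az -19.7 [ 0.485 -0.262  2.5    4.48   0.809 -2.569]
   24 [0.531 0.072 0.175] tilt 76.9 az -23.6 [ 0.599 -0.163  2.5    4.48   1.011 -2.463]
   27 [0.493 0.068 0.161] tilt 81.9 az -26.5 [ 0.713 -0.011  2.5    4.48   1.22  -2.308]
   30 [0.452 0.058 0.141] tilt 87.4 az -27.6 [ 0.809  0.187  2.5    4.48   1.408 -2.112]
```

```bash
python3 - <<'E'
from sim import *
from st import s,R
np.set_printoptions(precision=3,suppress=True)
q=s['q'];p0=s['tool_pos']
P=[p0,np.array([.72,-.1,.42]),np.array([.72,.045,.40])]
for A,B in zip(P,P[1:]):
  print(B,R.T@(B-A)*100,np.linalg.norm(B-A))
  for k in (.33,.67,1):
    q,e=ikf(A+k*(B-A),R,q); print("  ",q,round(e,4))
for a,ky in ((0,1),(15,1),(30,1),(30,0),(45,1)):
  Q=q.copy();print("slope",a,ky)
  for n in range(24):
    p,r=fk(Q); d=r.as_matrix()[:,2]
    Q=push(Q,[-.06*np.cos(np.radians(a)),ky*np.clip(.051-p[1],-.03,.03),-.06*np.sin(np.radians(a))],1,.63)
    if n%4==3: print("  ",n+1,*tell(Q))
E
```

```text
[ 0.72 -0.1   0.42] [ 12.238 -16.415   9.175] 0.22436402327651664
   [-0.759 -0.432  2.255  1.42   0.746 -0.045] 0.0
   [-0.572 -0.445  2.203  1.334  0.579  0.115] 0.0
   [-0.399 -0.41   2.119  1.183  0.43   0.319] 0.0
[0.72  0.045 0.4  ] [ -2.145 -14.458   0.778] 0.14637281168304447
   [-0.282 -0.438  2.152  1.086  0.324  0.441] 0.0
   [-0.156 -0.446  2.17   0.883  0.213  0.67 ] 0.0
   [-0.03  -0.433  2.173  0.359  0.124  1.222] 0.0
slope 0 1
   4 [0.599 0.066 0.388] tilt 72.4 az -0.7 [ 0.073 -0.89   2.451 -0.255  0.328  1.85 ]
   8 [0.579 0.074 0.362] tilt 70.1 az -5.7 [ 0.214 -0.89   2.475 -0.724  0.453  2.336]
   12 [0.537 0.08  0.336] tilt 67.8 az -13.4 [ 0.423 -0.89   2.496 -1.014  0.73   2.66 ]
   16 [0.48  0.08  0.342] tilt 62.9 az -21.9 [ 0.616 -0.89   2.436 -1.012  1.08   2.66 ]
   20 [0.384 0.085 0.375] tilt 58.8 az -31.8 [ 0.903 -0.89   2.338 -1.017  1.539  2.66 ]
   24 [0.242 0.075 0.446] tilt 57.0 az -40.7 [ 1.313 -0.89   2.192 -1.056  2.092  2.66 ]
slope 15 1
   4 [0.594 0.065 0.354] tilt 71.2 az -0.5 [ 0.065 -0.89   2.5   -0.241  0.298  1.838]
   8 [0.57  0.071 0.323]
[... 1343 characters left out ...]
6] tilt 37.0 az -10.5 [ 1.123 -0.89   2.5   -0.632  1.381  2.66 ]
   24 [0.196 0.228 0.158] tilt 28.5 az -13.3 [ 1.26  -0.89   2.5   -0.498  1.498  2.66 ]
slope 45 1
   4 [0.628 0.056 0.262] tilt 70.2 az 0.4 [ 0.008 -0.584  2.5    1.766  0.    -0.177]
   8 [0.607 0.057 0.078] tilt 68.1 az -1.4 [ 0.05  -0.006  2.5    3.274  0.544 -1.651]
   12 [ 0.458  0.051 -0.106] tilt 68.5 az -1.7 [ 0.072  0.859  2.437  3.239  1.349 -1.551]
   16 [ 0.288  0.051 -0.276] tilt 68.5 az -1.7 [ 1.366  1.596  2.044  4.378  1.323 -1.06 ]
   20 [ 0.269  0.048 -0.444] tilt 64.7 az 0.1 [ 1.539  1.963  1.628  4.48   1.19  -1.067]
   24 [ 0.254  0.056 -0.596] tilt 59.7 az 1.6 [ 1.552  2.26   1.216  4.48   1.088 -1.163]
```

Emit:
{"method": "apply_moves", "body": {"delta_pos": [[3.1,-4.1,2.3],[3.1,-4.1,2.3],[3.1,-4.1,2.3],[3.1,-4.1,2.3],[-0.5,-3.6,0.2],[-0.5,-3.6,0.2],[-0.5,-3.6,0.2],[-0.5,-3.6,0.2]], "twist": [0,0,0,0,0,0,0,0], "gripper": 0}}

```text
t: 38.65
tool_pos: [0.72, 0.032, 0.3939]
orientation: [-2.509, 0.015, -1.846]
force: [0.0, -0.3, -0.7]
opening: 0.0049
gripper_force: 0.0
```

```bash
cat > nx.py <<'E'
from sim import *
from st import s,R
import sys
np.set_printoptions(precision=3,suppress=True)
n=int(sys.argv[1]); a=float(sys.argv[2]); ys=float(sys.argv[3])
Q=s['q'].copy(); print(s['t'],*tell(Q))
p,r=fk(Q); v=np.array([-.06*np.cos(np.radians(a)),np.clip(ys-p[1],-.03,.03),-.06*np.sin(np.radians(a))])
print("row (tool cm)",R.T@v*100)
print(*tell(push(Q,v,n,.63)))
E
python3 nx.py 4 30 .051;python3 nx.py 6 30 .04
```

```text
38.65 [0.72  0.032 0.394] tilt 72.7 az 1.0 [-0.065 -0.43   2.172  0.536  0.153  1.044]
row (tool cm) [-4.454 -1.859 -4.039]
[0.581 0.135 0.31 ] tilt 69.6 az -0.3 [ 0.319 -0.764  2.5   -0.985  0.367  2.66 ]
38.65 [0.72  0.032 0.394] tilt 72.7 az 1.0 [-0.065 -0.43   2.172  0.536  0.153  1.044]
row (tool cm) [-4.428 -0.76  -4.056]
[0.566 0.138 0.288] tilt 66.1 az -2.2 [ 0.373 -0.757  2.5   -0.961  0.462  2.66 ]
```

Emit:
{"method": "apply_moves", "body": {"delta_pos": [[-4.4,-0.3,-4.1],[-4.4,-0.3,-4.1],[-4.4,-0.3,-4.1],[-4.4,-0.3,-4.1]], "twist": [0,0,0,0]}}

```text
t: 39.15
tool_pos: [0.6034, 0.0584, 0.3222]
orientation: [-2.573, 0.028, -1.777]
force: [-0.8, -0.6, 0.1]
opening: 0.0003
gripper_force: 0.0
```

```bash
python3 nx.py 4 30 .051;python3 nx.py 4 30 .04; python3 nx.py 4 30 0.03
```

```text
39.15 [0.604 0.058 0.322] tilt 69.3 az 0.1 [ 0.024 -0.81   2.498 -0.086  0.246  1.686]
row (tool cm) [-4.626  0.841 -3.8  ]
[0.566 0.08  0.29 ] tilt 61.6 az -3.0 [ 0.169 -0.853  2.5   -0.442  0.47   2.078]
39.15 [0.604 0.058 0.322] tilt 69.3 az 0.1 [ 0.024 -0.81   2.498 -0.086  0.246  1.686]
row (tool cm) [-4.601  1.941 -3.802]
[0.577 0.008 0.296] tilt 61.0 az -1.3 [-0.135 -0.89   2.5    0.213  0.479  1.34 ]
39.15 [0.604 0.058 0.322] tilt 69.3 az 0.1 [ 0.024 -0.81   2.498 -0.086  0.246  1.686]
row (tool cm) [-4.578  2.941 -3.803]
[ 0.573 -0.059  0.294] tilt 61.2 az 0.3 [-0.414 -0.877  2.5    0.681  0.602  0.797]
```

Emit:
{"method": "apply_moves", "body": {"delta_pos": [[-4.6,1.3,-3.8],[-4.6,1.3,-3.8],[-4.6,1.3,-3.8],[-4.6,1.3,-3.8],[-4.6,1.3,-3.8]], "twist": [0,0,0,0,0]}}

```text
t: 39.78
tool_pos: [0.5565, 0.0598, 0.2853]
orientation: [2.704, -0.083, 1.519]
force: [-0.1, -0.1, 0.4]
opening: 0.0004
gripper_force: 0.0
```

```bash
python3 nx.py 5 30 .051;python3 nx.py 5 40 .051; python3 nx.py 5 30 0.03
```

```text
39.775 [0.557 0.06  0.285] tilt 58.7 az -4.0 [ 0.114 -0.891  2.498 -0.31   0.54   1.926]
row (tool cm) [-5.237  1.195 -2.814]
[0.478 0.11  0.237] tilt 49.5 az -11.4 [ 0.459 -0.885  2.5   -0.642  0.889  2.39 ]
39.775 [0.557 0.06  0.285] tilt 58.7 az -4.0 [ 0.114 -0.891  2.498 -0.31   0.54   1.926]
row (tool cm) [-5.657  1.149 -1.858]
[0.513 0.103 0.182] tilt 49.7 az -11.0 [ 0.38  -0.683  2.5   -0.72   0.676  2.483]
39.775 [0.557 0.06  0.285] tilt 58.7 az -4.0 [ 0.114 -0.891  2.498 -0.31   0.54   1.926]
row (tool cm) [-5.18   3.29  -2.689]
[ 0.526 -0.067  0.231] tilt 47.8 az -6.9 [-0.326 -0.89   2.5    0.232  0.721  1.218]
```

Emit:
{"method": "apply_moves", "body": {"delta_pos": [[-5.4,2.2,-2.3],[-5.4,2.2,-2.3],[-5.4,2.2,-2.3],[-5.4,2.2,-2.3],[-5.4,2.2,-2.3]], "twist": [0,0,0,0,0]}}

```text
t: 40.4
tool_pos: [0.5094, 0.0378, 0.2299]
orientation: [2.778, -0.148, 1.21]
force: [-0.1, 0.1, -0.1]
opening: 0.0002
gripper_force: 0.0
```

```bash
python3 nx.py 5 30 .04;python3 nx.py 5 10 .04; python3 nx.py 5 10 0.02; python3 nx.py 8 10 0.02
```

```text
40.4 [0.51  0.038 0.23 ] tilt 47.4 az -10.8 [ 0.135 -0.891  2.498 -0.345  0.764  1.966]
row (tool cm) [-5.733  0.298 -1.757]
[0.386 0.146 0.168] tilt 40.4 az -20.3 [ 0.737 -0.777  2.5   -0.682  1.147  2.66 ]
40.4 [0.51  0.038 0.23 ] tilt 47.4 az -10.8 [ 0.135 -0.891  2.498 -0.345  0.764  1.966]
row (tool cm) [-4.78   0.509 -3.597]
[0.361 0.147 0.205] tilt 42.0 az -20.4 [ 0.832 -0.89   2.5   -0.703  1.288  2.66 ]
40.4 [0.51  0.038 0.23 ] tilt 47.4 az -10.8 [ 0.135 -0.891  2.498 -0.345  0.764  1.966]
row (tool cm) [-4.687  2.488 -3.322]
[0.437 0.054 0.197] tilt 39.9 az -23.0 [ 0.365 -0.89   2.5   -0.537  1.056  2.255]
40.4 [0.51  0.038 0.23 ] tilt 47.4 az -10.8 [ 0.135 -0.891  2.498 -0.345  0.764  1.966]
row (tool cm) [-4.687  2.488 -3.322]
[0.355 0.088 0.188] tilt 37.5 az -32.9 [ 0.674 -0.89   2.5   -0.635  1.345  2.534]
```

```bash
for n in 4 7 10; do python3 nx.py $n 15 -.1|tail -2;python3 nx.py $n 30 -.1|tail -2; done
```

```text
row (tool cm) [-4.929  3.642 -2.728]
[ 0.481 -0.038  0.195] tilt 39.5 az -17.7 [-0.079 -0.89   2.5   -0.192  0.864  1.706]
row (tool cm) [-5.584  3.476 -1.315]
[ 0.479 -0.052  0.191] tilt 38.4 az -16.1 [-0.158 -0.89   2.5   -0.1    0.868  1.583]
row (tool cm) [-4.929  3.642 -2.728]
[ 0.439 -0.145  0.173] tilt 33.4 az -20.0 [-0.49  -0.89   2.5    0.095  0.956  1.197]
row (tool cm) [-5.584  3.476 -1.315]
[ 0.428 -0.169  0.16 ] tilt 32.2 az -16.4 [-0.623 -0.854  2.5    0.215  0.971  1.007]
row (tool cm) [-4.929  3.642 -2.728]
[ 0.319 -0.278  0.156] tilt 29.8 az -17.7 [-1.164 -0.868  2.5    0.416  1.182  0.454]
row (tool cm) [-5.584  3.476 -1.315]
[ 0.313 -0.299  0.092] tilt 29.4 az -13.5 [-1.234 -0.646  2.5    0.496  1.049  0.264]
```

Emit:
{"method": "apply_moves", "body": {"delta_pos": [[-5.3,3.5,-2],[-5.3,3.5,-2],[-5.3,3.5,-2],[-5.3,3.5,-2],[-5.3,3.5,-2],[-5.3,3.5,-2],[-5.3,3.5,-2]], "twist": [0,0,0,0,0,0,0]}}

```text
t: 41.28
tool_pos: [0.4437, -0.0985, 0.172]
orientation: [2.85, -0.221, 0.799]
force: [0.1, -1.0, -0.3]
opening: 0.0007
gripper_force: 0.0
```

```bash
python3 st.py; python3 - <<'E'
from kin import *
from st import s,R
np.set_printoptions(precision=3,suppress=True)
q=s['q'];p0=s['tool_pos'];d=R[:,2]
top=np.array([.492,.003,.059])
P=[p0]+[top-.025*d+[0,0,h] for h in (.15,.05,.01,-.012)]
for A,B in zip(P,P[1:]):
  print(B,R.T@(B-A)*100,np.linalg.norm(B-A))
  for k in (.5,1):
    q,e=ikf(A+k*(B-A),R,q); print("  ",q,round(e,4))
E
```

```text
t 41.275 q [-0.288 -0.891  2.498 -0.067  0.966  1.459] pos [ 0.444 -0.099  0.172] tilt 32.74056167573929 op 0.0007300908630173138 0.0 F [ 0.1   -0.976 -0.272]
[[ 0.845 -0.189  0.5  ]
 [-0.096 -0.974 -0.206]
 [ 0.526  0.126 -0.841]]
[0.479 0.008 0.23 ] [  5.056 -10.329  -5.287] 0.12657208709741644
   [-0.084 -0.822  2.412 -0.194  1.011  1.699] 0.0
   [ 0.096 -0.719  2.304 -0.294  1.059  1.902] 0.0
[0.479 0.008 0.13 ] [-5.259 -1.262  8.411] 0.1
   [ 0.096 -0.681  2.374 -0.315  0.956  1.94 ] 0.0
   [ 0.096 -0.614  2.429 -0.346  0.84   1.99 ] 0.0
[0.479 0.008 0.09 ] [-2.104 -0.505  3.365] 0.039999999999999994
   [ 0.096 -0.578  2.446 -0.364  0.79   2.016] 0.0
   [ 0.096 -0.536  2.46  -0.385  0.738  2.045] 0.0
[0.479 0.008 0.068] [-1.157 -0.278  1.85 ] 0.021999999999999992
   [ 0.096 -0.511  2.467 -0.399  0.709  2.064] 0.0
   [ 0.096 -0.483  2.472 -0.415  0.679  2.084] 0.0
```

Emit:
{"method": "apply_moves", "body": {"delta_pos": [[1.7,-3.4,-1.8],[1.7,-3.4,-1.8],[1.7,-3.4,-1.8],[-2.6,-0.6,4.2],[-2.6,-0.6,4.2],[-1,-0.25,1.7],[0,0,0]], "twist": [0,0,0,0,0,0,0]}}

```text
t: 42.15
tool_pos: [0.4787, 0.0061, 0.1097]
orientation: [2.849, -0.222, 0.793]
force: [1.0, -1.1, 0.0]
opening: 0.0003
gripper_force: 0.0
```

```bash
python3 st.py; python3 - <<'E'
from st import s,R
import numpy as np
from plant import robot
import cv2
tip=s['tool_pos']+.025*R[:,2]; print("tip",tip, "to plunger", R.T@(np.array([.491,.003,.059])-tip)*100)
a=robot.read_camera('side')['frame'][100:340,210:530,::-1]
cv2.imwrite('pics/pl.png',cv2.resize(a,(800,600)))
E
```

```text
t 42.15 q [ 0.092 -0.578  2.445 -0.362  0.794  2.01 ] pos [0.479 0.006 0.11 ] tilt 32.58187504479215 op 0.0003251059888658322 0.0 F [ 0.99  -1.051  0.043]
[[ 0.847 -0.189  0.497]
 [-0.096 -0.973 -0.208]
 [ 0.523  0.128 -0.843]]
tip [0.491 0.001 0.089] to plunger [-1.579 -0.584  2.452]
```

View pics/pl.png

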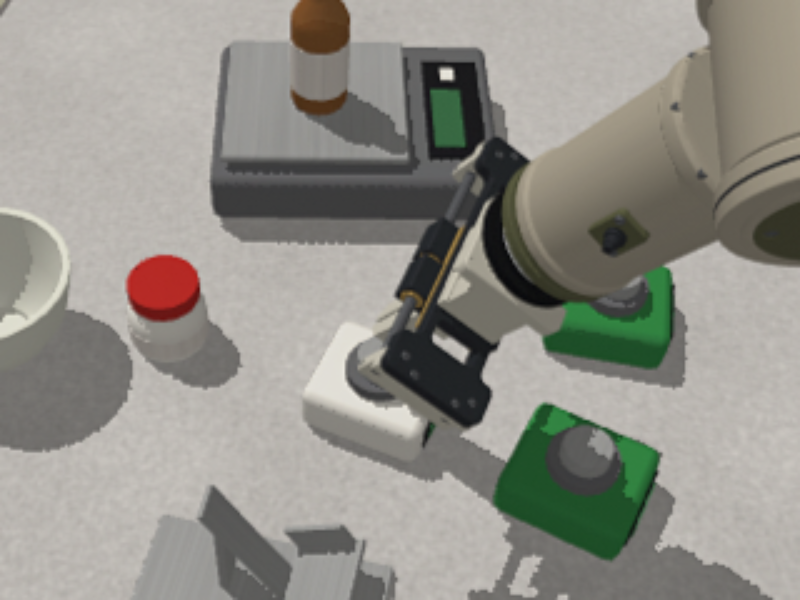

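The view shows the bottle standing on the pan at (320,60). The closed fingers are right above the white timer's plunger at (375,355), clear of both green decoys. Pressing down.

Emit:
{"method": "apply_moves", "body": {"delta_pos": [[-0.5,-0.1,0.85],[-0.5,-0.1,0.85],[-0.25,-0.06,0.42],[-0.25,-0.06,0.42],[0,0,0]], "twist": [0,0,0,0,0]}}

```text
t: 42.82
tool_pos: [0.4824, 0.0055, 0.0844]
orientation: [2.847, -0.224, 0.805]
force: [-3.0, 1.4, 5.7]
opening: 0.0008
gripper_force: 3.1
```

Emit:
{"method": "apply_moves", "body": {"delta_pos": [[-0.25,-0.06,0.42],[0,0,0]], "twist": [0,0]}}

```text
t: 43.08
tool_pos: [0.4842, 0.0055, 0.0815]
orientation: [2.845, -0.223, 0.811]
force: [0.2, -1.7, 7.1]
opening: 0.0004
gripper_force: 3.9
```

Emit:
{"method": "apply_moves", "body": {"delta_pos": [[-0.25,-0.06,0.42],[0,0,0]], "twist": [0,0]}}

```text
t: 43.32
tool_pos: [0.4881, 0.0057, 0.0809]
orientation: [2.843, -0.223, 0.823]
force: [6.5, -3.4, 16.4]
opening: 0.0005
gripper_force: 8.3
```

Emit:
{"method": "apply_moves", "body": {"delta_pos": [[-0.25,-0.06,0.42],[0,0,0]], "twist": [0,0]}}

```text
t: 43.58
tool_pos: [0.4916, 0.0059, 0.0802]
orientation: [2.84, -0.222, 0.834]
force: [0.7, -1.5, 32.6]
opening: 0.0006
gripper_force: 16.7
```

It is at the stop: 32 N against the 8 N spring. I back off upwards.

Emit:
{"method": "apply_moves", "body": {"delta_pos": [[0,0,0],[0.5,0.1,-0.85],[1,0.25,-1.7],[2.1,0.5,-3.4],[2.1,0.5,-3.4],[0,0,0],[0,0,0]], "twist": [0,0,0,0,0,0,0]}}

```text
t: 44.45
tool_pos: [0.4804, 0.0061, 0.1787]
orientation: [2.847, -0.224, 0.802]
force: [-0.4, -0.3, -0.3]
opening: 0.0008
gripper_force: 0.0
```

```bash
python3 st.py; python3 - <<'E'
from plant import robot
import cv2
a=robot.read_camera('side')['frame'][:,:,::-1]
cv2.imwrite('pics/end.png',a[60:420,180:560])
E
```

```text
t 44.45 q [ 0.092 -0.679  2.376 -0.316  0.949  1.939] pos [0.48  0.006 0.179] tilt 32.90609509851462 op 0.0007524269342355888 0.0 F [-0.449 -0.273 -0.341]
[[ 0.844 -0.191  0.502]
 [-0.097 -0.973 -0.208]
 [ 0.528  0.127 -0.84 ]]
```

View pics/end.png

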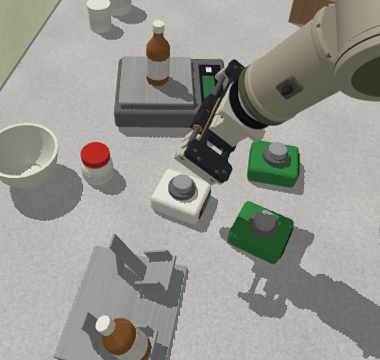

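The final view shows the bottle standing on the pan at (158,60), the plunger back up at (182,184), the robot clear of everything and the bystanders in place. I hand in.

```bash
python3 -c "
from plant import robot
print(robot.close_job())"
```

```text
the job is handed in; nothing more can be done
None
```

I handed the job in at about 44 s, with no verdict returned: the tall bottle was held upside down for over a second, stands upright and released near the middle of the pan, and the timer's plunger was then pressed to its stop and sprang back, with the short bottle, cream jar and mortar looking unmoved.

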